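# Spread terminal blocks from the twist-cap shaker over the pick tray

### The arm

A 6-joint arm with a two-finger parallel gripper is mounted at the origin on the work surface. World frame = base frame: x ahead of the robot, y to its left, z up, the work surface at z = 0. Lengths are in mm, angles in rad, forces in N, time in s.
With the tool pointing down it reaches from about 300 to 875 mm from the base axis. Payload 4.2 kg.
Tool frame: the origin (TCP) lies at the very end of the fingers, on their centre line; the grasp point (between the pads) lies 19 mm behind it; z points along the fingers, y is the line along which they close (so a half turn about z gives the same grasp; the last joint's range is limited). The gripper opens to 85 mm and grips with 20 to 120 N. Pads are 22 mm wide; open, the fingers measure 114 mm over their backs; the gripper's body (76 mm by 85 mm) begins 54 mm behind the grasp point. The pads swing forward as they close: fully open they stand 13 mm farther back than shut.
Start: joints at [-1.285, 0.32, 1.565, -0, 1.257, -0.02], TCP at [173.11, -548.338, 231.338] pointing down, gripper open.
Joint ranges: [-3.11, 3.11], [-0.84, 2.01], [0.21, 2.61], [-1.34, 4.49], [0.05, 2.63], [-2.56, 2.56]. Speed limits (rad/s): [2.57, 2.57, 3.14, 3.14, 3.14, 3.14].

### API

Orientations are given as a unit quaternion [w, x, y, z].
In Python, from rig import bot, viewer, ticket gives the robot as it stands.
- The arm moves only by the tool arm_command, never from a script. Its argument "commands" is a list that holds one entry, the list of rows, each a list of 7 numbers: the shift along the world's x, y, z in cm, then the turn, a rotation vector about the world's x, y, z in degrees, then the closure in counts, from 0 (fully open) to 255 (shut). A call has 1 to 10 rows; each row shifts and turns the commanded pose from where the row before left it; what a row does not reach is not made up. A row lasts 1/12 s, in which the tool goes at most 41.7 mm and 7.16 degrees, less where a joint would pass 70% of its speed; a pose out of reach is approached as far as the arm can. A call is refused whole if a number of a shift passes 4.17 or a number of a turn 7.16, either way. A call with a gripper value outside its range is refused whole. The fingers move at their own pace and stop on an object; the grip force is fixed at half the most. Time passes only in rows, so rows that do not move let the fingers close. It gives the time, the measured TCP pose, the force, the opening and the grip force at its end, in the units of the state.
- bot.get_obs(): the state, without advancing time (a new reading comes with each control period).
- viewer.grab_frame(name): name is "scene" or "side" or "wrist"; returns the picture (400x640x3 uint8, blue, green, red); there is no depth.
- viewer.camera_params(name): a dict with "fx", "fy", "cx", "cy" (pixels), "world_from_camera" (4x4, takes a point from camera to world coordinates); the wrist camera has in their place "T_tool_cam" (4x4, takes a point from camera to tool coordinates, whose origin is the TCP and whose axes are the flange's). Camera axes: x right, y down, z forward; pixel columns grow to the right and rows downward; lengths in mm; the calibration is good to about 2 mm. A picture is of the moment at which its call begins: read the wrist's pose just before it. camera_params takes no time and is no camera call.
- ticket.job_done(): hands the job in; it is judged then, once.
The state is a dict: "t": time; "joint_positions": joint angles; "qvel": joint speeds; "effort": joint torques, N m; "tool_pos": TCP position; "ee_rot": TCP orientation; "force": force on the tool from outside, world axes, zero at the start; "wrist_torque": the same for the moment, N m; "finger_gap": opening from 0.0 (shut) to 1.0 (fully open); "grasp_force": force on a finger pad.
Only numpy, scipy, OpenCV 4.12 (cv2) and the standard library are available. Lean on these libraries where they do the work, as an engineer would, in place of code of your own. Each camera call takes 0.05 s, during which the arm holds its last target. There are 200 camera calls.

### The job

First clear the pick tray: lay the screwdriver that was left in it flat on the black mat. Then twist the orange cap of the shaker open, take the shaker by its handle and shake all its green terminal blocks out evenly over the tray, and put the stray blocks lying on the bench in with them, so that each lies on the tray floor, none on top of another, at least two in each of the three marked fields. Finally the empty shaker must stand upright back in its dock with the cap twisted fully shut, and the mouse, spool and bottle stay where they are.

Things in the scene. Friction and masses are not known exactly. Their poses are not given: they have to be found in the camera images.
- tray: aluminium pick tray fixed to the bench, 170 (x) x 280 (y) x 22 mm, walls 4 mm, floor 4 mm above its underside. Origin under its centre. Two yellow lines across it at y = -45.3 and +45.3 mm divide the floor into three fields along its y axis, each 162 x about 90 mm. Beyond the tray, 0.74 m and more from the robot, stands a fixed row of grey modules 42 mm high
- dock: grey dock fixed to the bench: foot plate 6 mm thick on which the shaker stands, two upright cheeks (x 79 to 101 mm, inner faces y = +/-45 mm, 62 mm high, flared above 52) that pass outside the posts of the shaker's handle with 7 mm play and keep it from turning, two 6 mm stops on its -x side, 5 mm off the tin. Origin: underside, on the axis of the docked shaker; handle to +x
- shaker: round steel tin, 100 mm diameter, wall 3 mm, 52 mm high, floor 5 mm, 0.32 kg; orange cap on top, D handle at +x. Origin: underside centre, z up; docked it stands 6 mm above the bench. At -x an 80 degree, 60 mm wide opening from floor to 41 mm, the spout: tilted -x side down and shaken, blocks slide out (from 15 to 25 degrees; level they stay)
- handle (a point): centre of the shaker's handle bar: a black bar 76 mm along shaker y, 14 mm thick in x, 18 mm in z, 92 mm from the axis and 44 mm above the underside, on two 8 mm posts at y = +/-34 mm that rise from flat straps at floor level; 30 mm of free room between bar and cap
- cap_grip (a point): top centre of the cap's grip rib, 81 mm above the shaker's underside, turns with the cap. The rib is 66 mm long along its x, 12 mm thick in y, 24 mm high, on the flat cap top (57.5 mm above the underside, diameter 109 mm)
- cap (a joint): angle of the captive twist cap, rad: 0 = shut (rib in line with spout and handle; a curtain hanging from the cap's rim covers the spout), grows counter-clockwise seen from above; spout wholly free from 1.5, stop at 1.7. Stiff (0.06 N m), stays where left; may start up to 0.1
- block0: green plug-in terminal block, 20 x 16 x 14 mm (its x, y, z), 11 g; origin at its centre. Starts inside the shaker; five to seven of block0 to block6 are present
- block1: green plug-in terminal block, 20 x 16 x 14 mm (its x, y, z), 11 g; origin at its centre. Starts inside the shaker; five to seven of block0 to block6 are present
- block2: green plug-in terminal block, 20 x 16 x 14 mm (its x, y, z), 11 g; origin at its centre. Starts inside the shaker; five to seven of block0 to block6 are present
- block3: green plug-in terminal block, 20 x 16 x 14 mm (its x, y, z), 11 g; origin at its centre. Starts inside the shaker; five to seven of block0 to block6 are present
- block4: green plug-in terminal block, 20 x 16 x 14 mm (its x, y, z), 11 g; origin at its centre. Starts inside the shaker; five to seven of block0 to block6 are present
- block5: green plug-in terminal block, 20 x 16 x 14 mm (its x, y, z), 11 g; origin at its centre. Starts inside the shaker; five to seven of block0 to block6 are present
- block6: green plug-in terminal block, 20 x 16 x 14 mm (its x, y, z), 11 g; origin at its centre. Starts inside the shaker; five to seven of block0 to block6 are present
- block7: green plug-in terminal block, 20 x 16 x 14 mm (its x, y, z), 11 g; origin at its centre. A stray: starts on the bench beyond the tray; two or three of block7 to block9 are present
- block8: green plug-in terminal block, 20 x 16 x 14 mm (its x, y, z), 11 g; origin at its centre. A stray: starts on the bench beyond the tray; two or three of block7 to block9 are present
- block9: green plug-in terminal block, 20 x 16 x 14 mm (its x, y, z), 11 g; origin at its centre. A stray: starts on the bench beyond the tray; two or three of block7 to block9 are present
- mat: black rubber mouse mat fixed on the bench, 240 (x) x 200 (y) x 3 mm; origin under its centre. The mouse lies on its -y half
- driver: blue-handled screwdriver, 160 mm long, lying in the tray at the start; origin in the middle of its length, 11 mm below its axis; square handle (22 x 22 mm, 80 mm long) to -x, 6 mm blade to +x, both on the axis
- driver_grip (a point): middle of the screwdriver's handle, on its axis, 35 mm from the origin towards -x
- driver_tip (a point): tip of the screwdriver's blade, 80 mm from the origin, on its axis
- mouse: grey computer mouse on the mat, 105 x 60 x 33 mm; origin under its centre; leave alone
- spool: solder spool, 60 mm diameter, 40 mm high; origin under its centre; leave alone
- flux: white flux bottle with red cap, 44 mm diameter, 85 mm high; origin under its centre; leave alone

How it is judged (in metres and radians):
On the way, in this order (a step that is already met when the one before it is completed fails the run):
1. the screwdriver lies on the mat, out of the tray (x of driver_grip in the frame of mat between -0.12 and 0.12 m and y of driver_grip in the frame of mat between -0.1 and 0.1 m and x of driver_tip in the frame of mat between -0.12 and 0.12 m and y of driver_tip in the frame of mat between -0.1 and 0.1 m and z of each of driver_grip, driver_tip in the frame of mat below 0.025 m), for 0.2 s.
2. the cap is twisted open (value of joint cap above 1.45 rad), for 0.2 s.
3. every block, shaken out or picked up, is in the tray (x of block0 in the frame of tray between -0.081 and 0.081 m and y of block0 in the frame of tray between -0.136 and 0.136 m and z of each of block0, block1, block2, block3, block4, block5, block6, block7, block8, block9 in the frame of tray below 0.05 m and x of block1 in the frame of tray between -0.081 and 0.081 m and y of block1 in the frame of tray between -0.136 and 0.136 m and x of block2 in the frame of tray between -0.081 and 0.081 m and y of block2 in the frame of tray between -0.136 and 0.136 m and x of block3 in the frame of tray between -0.081 and 0.081 m and y of block3 in the frame of tray between -0.136 and 0.136 m and x of block4 in the frame of tray between -0.081 and 0.081 m and y of block4 in the frame of tray between -0.136 and 0.136 m and x of block5 in the frame of tray between -0.081 and 0.081 m and y of block5 in the frame of tray between -0.136 and 0.136 m and x of block6 in the frame of tray between -0.081 and 0.081 m and y of block6 in the frame of tray between -0.136 and 0.136 m and x of block7 in the frame of tray between -0.081 and 0.081 m and y of block7 in the frame of tray between -0.136 and 0.136 m and x of block8 in the frame of tray between -0.081 and 0.081 m and y of block8 in the frame of tray between -0.136 and 0.136 m and x of block9 in the frame of tray between -0.081 and 0.081 m and y of block9 in the frame of tray between -0.136 and 0.136 m), for 0.2 s.
At the end, for the whole second after the job is handed in: Every block on the tray floor (centre at most 16 mm above it), at least two centres in each field; shaker upright in its dock (within 12 mm, 0.2 rad), handle between the cheeks, cap under 0.15 rad; screwdriver handle and tip over the mat; all at rest (all of step 1 and x of block0 in the frame of tray between -0.081 and 0.081 m and y of block0 in the frame of tray between -0.136 and 0.136 m and z of each of block0, block1, block2, block3, block4, block5, block6, block7, block8, block9 in the frame of tray below 0.02 m and x of block1 in the frame of tray between -0.081 and 0.081 m and y of block1 in the frame of tray between -0.136 and 0.136 m and x of block2 in the frame of tray between -0.081 and 0.081 m and y of block2 in the frame of tray between -0.136 and 0.136 m and x of block3 in the frame of tray between -0.081 and 0.081 m and y of block3 in the frame of tray between -0.136 and 0.136 m and x of block4 in the frame of tray between -0.081 and 0.081 m and y of block4 in the frame of tray between -0.136 and 0.136 m and x of block5 in the frame of tray between -0.081 and 0.081 m and y of block5 in the frame of tray between -0.136 and 0.136 m and x of block6 in the frame of tray between -0.081 and 0.081 m and y of block6 in the frame of tray between -0.136 and 0.136 m and x of block7 in the frame of tray between -0.081 and 0.081 m and y of block7 in the frame of tray between -0.136 and 0.136 m and x of block8 in the frame of tray between -0.081 and 0.081 m and y of block8 in the frame of tray between -0.136 and 0.136 m and x of block9 in the frame of tray between -0.081 and 0.081 m and y of block9 in the frame of tray between -0.136 and 0.136 m and y of any of block1, block2, block3, block4, block5, block6, block7, block8, block9 in the frame of tray below -0.0453 m and y of any of block0, block2, block3, block4, block5, block6, block7, block8, block9 in the frame of tray below -0.0453 m and y of any of block0, block1, block3, block4, block5, block6, block7, block8, block9 in the frame of tray below -0.0453 m and y of any of block0, block1, block2, block4, block5, block6, block7, block8, block9 in the frame of tray below -0.0453 m and y of any of block0, block1, block2, block3, block5, block6, block7, block8, block9 in the frame of tray below -0.0453 m and y of any of block0, block1, block2, block3, block4, block6, block7, block8, block9 in the frame of tray below -0.0453 m and y of any of block0, block1, block2, block3, block4, block5, block7, block8, block9 in the frame of tray below -0.0453 m and y of any of block0, block1, block2, block3, block4, block5, block6, block8, block9 in the frame of tray below -0.0453 m and y of any of block0, block1, block2, block3, block4, block5, block6, block7, block9 in the frame of tray below -0.0453 m and y of any of block0, block1, block2, block3, block4, block5, block6, block7, block8 in the frame of tray below -0.0453 m and (y of block1 in the frame of tray between -0.0453 and 0.0453 m or y of block2 in the frame of tray between -0.0453 and 0.0453 m or y of block3 in the frame of tray between -0.0453 and 0.0453 m or y of block4 in the frame of tray between -0.0453 and 0.0453 m or y of block5 in the frame of tray between -0.0453 and 0.0453 m or y of block6 in the frame of tray between -0.0453 and 0.0453 m or y of block7 in the frame of tray between -0.0453 and 0.0453 m or y of block8 in the frame of tray between -0.0453 and 0.0453 m or y of block9 in the frame of tray between -0.0453 and 0.0453 m) and (y of block0 in the frame of tray between -0.0453 and 0.0453 m or y of block2 in the frame of tray between -0.0453 and 0.0453 m or y of block3 in the frame of tray between -0.0453 and 0.0453 m or y of block4 in the frame of tray between -0.0453 and 0.0453 m or y of block5 in the frame of tray between -0.0453 and 0.0453 m or y of block6 in the frame of tray between -0.0453 and 0.0453 m or y of block7 in the frame of tray between -0.0453 and 0.0453 m or y of block8 in the frame of tray between -0.0453 and 0.0453 m or y of block9 in the frame of tray between -0.0453 and 0.0453 m) and (y of block0 in the frame of tray between -0.0453 and 0.0453 m or y of block1 in the frame of tray between -0.0453 and 0.0453 m or y of block3 in the frame of tray between -0.0453 and 0.0453 m or y of block4 in the frame of tray between -0.0453 and 0.0453 m or y of block5 in the frame of tray between -0.0453 and 0.0453 m or y of block6 in the frame of tray between -0.0453 and 0.0453 m or y of block7 in the frame of tray between -0.0453 and 0.0453 m or y of block8 in the frame of tray between -0.0453 and 0.0453 m or y of block9 in the frame of tray between -0.0453 and 0.0453 m) and (y of block0 in the frame of tray between -0.0453 and 0.0453 m or y of block1 in the frame of tray between -0.0453 and 0.0453 m or y of block2 in the frame of tray between -0.0453 and 0.0453 m or y of block4 in the frame of tray between -0.0453 and 0.0453 m or y of block5 in the frame of tray between -0.0453 and 0.0453 m or y of block6 in the frame of tray between -0.0453 and 0.0453 m or y of block7 in the frame of tray between -0.0453 and 0.0453 m or y of block8 in the frame of tray between -0.0453 and 0.0453 m or y of block9 in the frame of tray between -0.0453 and 0.0453 m) and (y of block0 in the frame of tray between -0.0453 and 0.0453 m or y of block1 in the frame of tray between -0.0453 and 0.0453 m or y of block2 in the frame of tray between -0.0453 and 0.0453 m or y of block3 in the frame of tray between -0.0453 and 0.0453 m or y of block5 in the frame of tray between -0.0453 and 0.0453 m or y of block6 in the frame of tray between -0.0453 and 0.0453 m or y of block7 in the frame of tray between -0.0453 and 0.0453 m or y of block8 in the frame of tray between -0.0453 and 0.0453 m or y of block9 in the frame of tray between -0.0453 and 0.0453 m) and (y of block0 in the frame of tray between -0.0453 and 0.0453 m or y of block1 in the frame of tray between -0.0453 and 0.0453 m or y of block2 in the frame of tray between -0.0453 and 0.0453 m or y of block3 in the frame of tray between -0.0453 and 0.0453 m or y of block4 in the frame of tray between -0.0453 and 0.0453 m or y of block6 in the frame of tray between -0.0453 and 0.0453 m or y of block7 in the frame of tray between -0.0453 and 0.0453 m or y of block8 in the frame of tray between -0.0453 and 0.0453 m or y of block9 in the frame of tray between -0.0453 and 0.0453 m) and (y of block0 in the frame of tray between -0.0453 and 0.0453 m or y of block1 in the frame of tray between -0.0453 and 0.0453 m or y of block2 in the frame of tray between -0.0453 and 0.0453 m or y of block3 in the frame of tray between -0.0453 and 0.0453 m or y of block4 in the frame of tray between -0.0453 and 0.0453 m or y of block5 in the frame of tray between -0.0453 and 0.0453 m or y of block7 in the frame of tray between -0.0453 and 0.0453 m or y of block8 in the frame of tray between -0.0453 and 0.0453 m or y of block9 in the frame of tray between -0.0453 and 0.0453 m) and (y of block0 in the frame of tray between -0.0453 and 0.0453 m or y of block1 in the frame of tray between -0.0453 and 0.0453 m or y of block2 in the frame of tray between -0.0453 and 0.0453 m or y of block3 in the frame of tray between -0.0453 and 0.0453 m or y of block4 in the frame of tray between -0.0453 and 0.0453 m or y of block5 in the frame of tray between -0.0453 and 0.0453 m or y of block6 in the frame of tray between -0.0453 and 0.0453 m or y of block8 in the frame of tray between -0.0453 and 0.0453 m or y of block9 in the frame of tray between -0.0453 and 0.0453 m) and (y of block0 in the frame of tray between -0.0453 and 0.0453 m or y of block1 in the frame of tray between -0.0453 and 0.0453 m or y of block2 in the frame of tray between -0.0453 and 0.0453 m or y of block3 in the frame of tray between -0.0453 and 0.0453 m or y of block4 in the frame of tray between -0.0453 and 0.0453 m or y of block5 in the frame of tray between -0.0453 and 0.0453 m or y of block6 in the frame of tray between -0.0453 and 0.0453 m or y of block7 in the frame of tray between -0.0453 and 0.0453 m or y of block9 in the frame of tray between -0.0453 and 0.0453 m) and (y of block0 in the frame of tray between -0.0453 and 0.0453 m or y of block1 in the frame of tray between -0.0453 and 0.0453 m or y of block2 in the frame of tray between -0.0453 and 0.0453 m or y of block3 in the frame of tray between -0.0453 and 0.0453 m or y of block4 in the frame of tray between -0.0453 and 0.0453 m or y of block5 in the frame of tray between -0.0453 and 0.0453 m or y of block6 in the frame of tray between -0.0453 and 0.0453 m or y of block7 in the frame of tray between -0.0453 and 0.0453 m or y of block8 in the frame of tray between -0.0453 and 0.0453 m) and y of any of block1, block2, block3, block4, block5, block6, block7, block8, block9 in the frame of tray above 0.0453 m and y of any of block0, block2, block3, block4, block5, block6, block7, block8, block9 in the frame of tray above 0.0453 m and y of any of block0, block1, block3, block4, block5, block6, block7, block8, block9 in the frame of tray above 0.0453 m and y of any of block0, block1, block2, block4, block5, block6, block7, block8, block9 in the frame of tray above 0.0453 m and y of any of block0, block1, block2, block3, block5, block6, block7, block8, block9 in the frame of tray above 0.0453 m and y of any of block0, block1, block2, block3, block4, block6, block7, block8, block9 in the frame of tray above 0.0453 m and y of any of block0, block1, block2, block3, block4, block5, block7, block8, block9 in the frame of tray above 0.0453 m and y of any of block0, block1, block2, block3, block4, block5, block6, block8, block9 in the frame of tray above 0.0453 m and y of any of block0, block1, block2, block3, block4, block5, block6, block7, block9 in the frame of tray above 0.0453 m and y of any of block0, block1, block2, block3, block4, block5, block6, block7, block8 in the frame of tray above 0.0453 m and horizontal distance between shaker and dock below 0.012 m and z of shaker in the frame of dock below 0.01 m and angle between shaker's own z axis and vertical below 0.06 rad and angle between the x axis of shaker and the x axis of dock, either way round below 0.2 rad and x of handle in the frame of dock above 0.05 m and value of joint cap below 0.15 rad and linear speed of each of block0, block1, block2, block3, block4, block5, block6, block7, block8, block9, shaker, driver below 0.03 m/s); the robot touches nothing.
It fails at once if the mouse is shifted by more than 4 cm (distance of mouse from where it was at the start of the episode above 0.04 m).
It fails at once if the spool is shifted by more than 4 cm (distance of spool from where it was at the start of the episode above 0.04 m).
It fails at once if the flux is shifted by more than 4 cm (distance of flux from where it was at the start of the episode above 0.04 m).
It fails at once if a block falls off the bench (height (world z) of any of block0, block1, block2, block3, block4, block5, block6, block7, block8, block9 below -0.1 m).
Of block0, block1, block2, block3, block4, block5, block6 only 5 to 7 are there at a start; the rules pass over those that are not, and their reading is None.
Of block7, block8, block9 only 2 to 3 are there at a start; the rules pass over those that are not, and their reading is None.
At some moment in a run one of driver, block0, block1, block2, block7, block8, block9 may be knocked a few centimetres aside while the robot is not near it.
It also fails if it takes over 192 s, if anything falls off the work surface, if the arm or the gripper's body presses on something with over 40 N, if the wrist force passes 120 N, or if a joint passes its speed limit or range.

## Working session

There is one attempt and no reset: what is moved stays moved. The work goes in short steps, Python scripts to look and compute and a tool call to move; the robot and the scene stay as the last step left them, time stands still between calls to the robot, and variables do not carry over. Pictures are saved under pics/ and viewed, at most 14 in all, crops included, and the job is handed in when it is done.

Besides the shell and the picture viewer there is one more tool, called as name(argument=value, ...) on one line, values as JSON. arm_command: Moves the arm, as the interface text tells. Its arguments: {"type":"object","properties":{"commands":{"type":"array","items":{"type":"array","items":{"type":"array","items":{"type":"number"}}}}},"required":["commands"]}

```bash
ls; mkdir -p pics
cat > h.py <<'E'
import numpy as np, cv2
from scipy.spatial.transform import Rotation as R
from rig import bot, viewer, ticket
def grab(n, f=None):
    o=bot.get_obs(); im=viewer.grab_frame(n); p=viewer.camera_params(n)
    if n=="wrist":
        q=np.array(o["ee_rot"]); T=np.eye(4); T[:3,:3]=R.from_quat(q[[1,2,3,0]]).as_matrix(); T[:3,3]=o["tool_pos"]
        M=T@np.array(p["T_tool_cam"])
    else: M=np.array(p["world_from_camera"])
    K=(p["fx"],p["fy"],p["cx"],p["cy"])
    if f: cv2.imwrite("pics/"+f,im)
    return im,M,K
def pt(u,v,z,M,K):
    d=M[:3,:3]@np.array([(u-K[2])/K[0],(v-K[3])/K[1],1]); o=M[:3,3]
    return (o+d*(z-o[2])/d[2])
def px(P,M,K):
    c=np.linalg.inv(M)@np.append(P,1); return np.array([K[0]*c[0]/c[2]+K[2],K[1]*c[1]/c[2]+K[3]])
E
python3 - <<'E'
from h import *
a,M,K=grab("scene","s0.png");print(M.round(2).tolist(),K)
b,M,K=grab("side","d0.png");print(M.round(2).tolist(),K)
o=bot.get_obs();print(o["ee_rot"],o["tool_pos"],o["t"])
p=viewer.camera_params("wrist");print(p)
E
```

```text
pics
[[-0.74, 0.55, -0.38, 1083.55], [0.67, 0.61, -0.42, 579.85], [-0.0, -0.57, -0.82, 1227.66], [0.0, 0.0, 0.0, 1.0]] (477.9692351027127, 477.9692351027127, 314.41634946316225, 206.89166556740378)
[[0.87, -0.35, 0.36, 244.03], [-0.5, -0.6, 0.62, -521.87], [0.0, -0.72, -0.69, 662.38], [0.0, 0.0, 0.0, 1.0]] (372.22905253753976, 372.22905253753976, 314.0212375572694, 195.78111311782166)
[-7.87857592e-04  9.88335370e-01  1.52291055e-01 -9.69329162e-05] [ 172.99961564 -547.91861721  230.56175345] 0.1
{'fx': 337.45381731185176, 'fy': 337.45381731185176, 'cx': 320.679594366431, 'cy': 194.87508603662437, 'T_tool_cam': array([[-2.32084992e-03, -9.46097448e-01, -3.23873791e-01,
         8.48502640e+01],
       [ 9.99996383e-01, -2.63607979e-03,  5.34612087e-04,
        -6.01218099e-01],
       [-1.35955229e-03, -3.23871378e-01,  9.46100144e-01,
        -1.41700921e+02],
       [ 0.00000000e+00,  0.00000000e+00,  0.00000000e+00,
         1.00000000e+00]])}
```

View pics/s0.png

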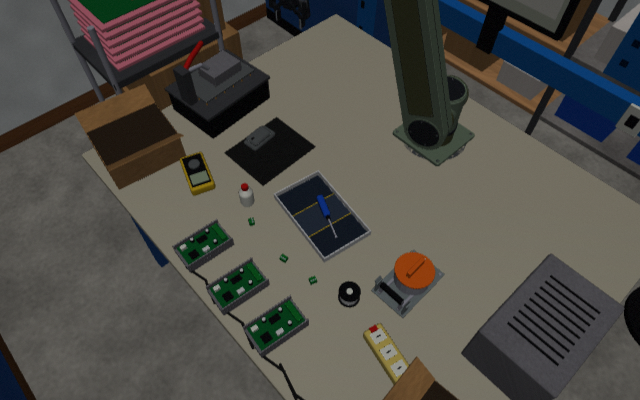

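View pics/d0.png

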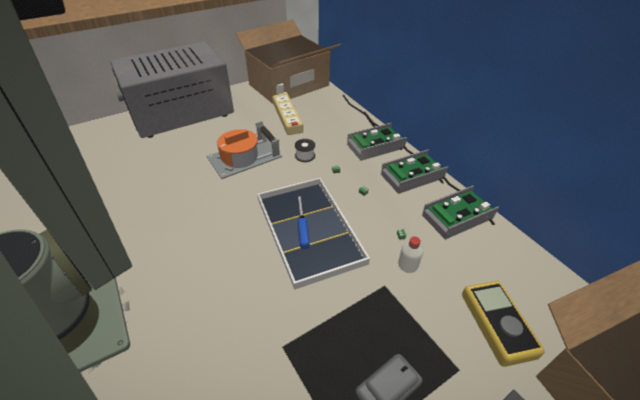

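The scene picture shows the tray (corners about (318,173), (276,211), (326,258), (369,231)), the driver (handle (323,207), tip (335,236)), mat (270,120) to (270,182), the orange cap (415,270), handle bar (390,292), and three strays at (251,221), (284,258), (312,280). The side picture shows the same things from the other side.

```bash
cat > m1.py <<'E'
from h import *
def comps(im,lo,hi,amin):
    h=cv2.cvtColor(im,cv2.COLOR_BGR2HSV); m=cv2.inRange(h,np.array(lo),np.array(hi))
    n,l,s,c=cv2.connectedComponentsWithStats(m); return [(c[i],s[i,4],l==i) for i in range(1,n) if s[i,4]>=amin]
if __name__=="__main__":
  for n,f in (("scene","s0.png"),("side","d0.png")):
    im=cv2.imread("pics/"+f);p=viewer.camera_params(n);M=np.array(p["world_from_camera"]);K=(p["fx"],p["fy"],p["cx"],p["cy"])
    print(n)
    for nm,lo,hi,a,z in (("green",(45,90,30),(85,255,255),12,10),("orange",(5,180,120),(16,255,255),150,63.5),("blue",(105,150,60),(125,255,255),40,15+4),("yellow",(20,80,80),(35,255,255),15,4)):
        for c,A,m in comps(im,lo,hi,a):
            P=pt(*c,z,M,K)
            if 200<P[0]<760 and -450<P[1]<450:
                ys,xs=np.nonzero(m);w=np.array([pt(x,y,z,M,K)[:2] for x,y in zip(xs,ys)])
                d=np.cov(w.T); e,v=np.linalg.eigh(d)
                print(nm,c.round(1),A,P[:2].round(1),"axis deg",np.degrees(np.arctan2(v[1,1],v[0,1])).round(1),"len",np.sqrt(12*e).round(0))
  S=[("scene",[("tray",22,[(318,173),(276,211),(326,258),(369,231)]),("mat",3,[(270,119),(225,151),(264,182),(314,147)]),("tip",19,[(335,236)]),("flux",0,[(247,203)])]),
     ("side",[("tray",22,[(320,181),(259,193),(294,282),(368,261)]),("mat",3,[(386,289),(284,348),(457,371)]),("tip",19,[(300,198)])])]
  for n,L in S:
    p=viewer.camera_params(n);M=np.array(p["world_from_camera"]);K=(p["fx"],p["fy"],p["cx"],p["cy"])
    for nm,z,q in L: print(n,nm,[pt(u,v,z,M,K)[:2].round(0).tolist() for u,v in q])
E
python3 m1.py
python3 - <<'E'
import cv2
a=cv2.imread("pics/s0.png")[160:320,220:460]; b=cv2.imread("pics/d0.png")[110:300,190:430]
b=cv2.resize(b,None,fx=1.66,fy=1.66,interpolation=2)
a=cv2.resize(a,(398,265),interpolation=2)
import numpy as np
h=max(a.shape[0],b.shape[0]);a=cv2.copyMakeBorder(a,0,h-a.shape[0],0,0,0)
cv2.imwrite("pics/z0.png",np.hstack([a,b]))
E
```

```text
scene
green [251.  221.4] 29 [ 694.7 -135. ] axis deg 69.4 len [16. 27.]
green [283.5 257.8] 37 [702.8  27.3] axis deg 75.0 len [20. 24.]
green [312.5 279.7] 38 [687.6 135. ] axis deg 57.4 len [20. 20.]
orange [414.4 269.9] 1058 [481.1 319.3] axis deg 96.8 len [94. 96.]
blue [322.9 205.1] 147 [496.7 -27.4] axis deg 64.8 len [21. 80.]
yellow [197.9 176.6] 336 [ 713.3 -392.6] axis deg 70.0 len [102. 191.]
yellow [385.8 351.5] 627 [682.9 410.8] axis deg 74.1 len [ 68. 136.]
side
green [335.4 168.6] 13 [685.9 129.4] axis deg 158.4 len [ 9. 17.]
green [362.5 190. ] 16 [700.5  22.1] axis deg 97.0 len [ 8. 20.]
blue [303.1 232.8] 261 [495.8 -34.7] axis deg 66.0 len [20. 87.]
yellow [287.  115.7] 415 [697.2 444. ] axis deg 76.7 len [ 68. 271.]
yellow [317.2 210.2] 52 [566.3  23. ] axis deg 172.1 len [ 6. 81.]
yellow [285.5 219.2] 49 [485.4  35. ] axis deg 171.4 len [ 5. 71.]
yellow [328.7 237.9] 78 [544.8 -65.9] axis deg 171.7 len [ 5. 96.]
yellow [291.6 249.4] 33 [456.5 -52.8] axis deg 171.6 len [ 6. 38.]
yellow [498.6 329.3] 1751 [ 704.1 -410. ] axis deg 73.9 len [103. 179.]
scene tray [[424.0, -129.0], [619.0, -106.0], [617.0, 115.0], [461.0, 135.0]]
scene mat [[373.0, -438.0], [582.0, -423.0], [568.0, -231.0], [347.0, -233.0]]
scene tip [[546.0, 78.0]]
scene flux [[658.0, -204.0]]
side tray [[617.0, 95.0], [461.0, 132.0], [417.0, -141.0], [575.0, -173.0]]
side mat [[576.0, -237.0], [343.0, -242.0], [582.0, -426.0]]
side tip [[543.0, 68.0]]
```

View pics/z0.png

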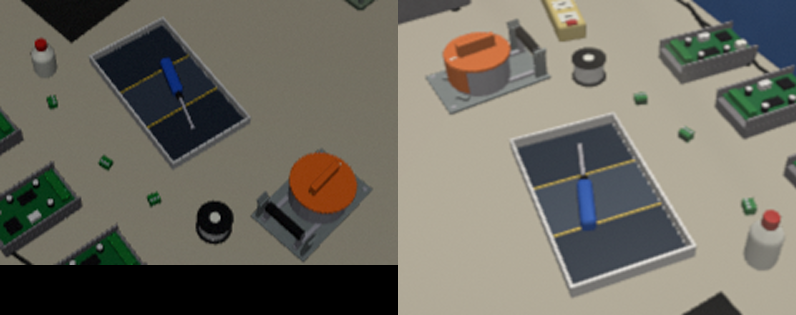

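The zoom confirms it: driver lies diagonally in the tray, strays beyond the tray, cap rib in line with the handle, which points to world +x. Tray yaw is about -9°, driver axis about 65° (grip to tip 114 mm, expected 115).

arm_command(commands=[[[2.0,3.2,-0.5,0,0,3,0],[2.0,3.2,-0.5,0,0,3,0],[2.0,3.2,-0.5,0,0,3,0],[2.0,3.2,-0.5,0,0,3,0],[2.0,3.2,-0.5,0,0,3,0],[2.0,3.2,-0.5,0,0,3,0],[2.0,3.2,-0.5,0,0,3,0],[2.0,3.2,-0.5,0,0,3,0]]])

```text
t: 0.77
tool_pos: [333.4, -290.5, 190.9]
ee_rot: [-0.0, 0.935, 0.355, -0.0]
force: [1.0, -0.7, 0.1]
finger_gap: 1.001
grasp_force: 0.0
```

arm_command(commands=[[[2.0,3.2,-0.5,0,0,3,0],[2.0,3.2,-0.5,0,0,3,0],[2.0,3.2,-0.5,0,0,3,0],[2.0,3.2,-0.5,0,0,3,0],[2.0,3.2,-0.5,0,0,3,0],[2.0,3.2,-0.5,0,0,3,0],[2.0,3.2,-0.5,0,0,3,0],[2.0,3.2,-0.5,0,0,3,0],[0,0,0,0,0,0,0],[0,0,0,0,0,0,0]]])

```text
t: 1.6
tool_pos: [493.3, -34.8, 150.5]
ee_rot: [-0.0, 0.84, 0.543, -0.001]
force: [-0.1, -1.3, -0.5]
finger_gap: 1.001
grasp_force: 0.0
```

```bash
cat > m2.py <<'E'
from m1 import *
def psi(): 
    q=np.array(bot.get_obs()["ee_rot"]); Rm=R.from_quat(q[[1,2,3,0]]).as_matrix(); return Rm
if __name__=="__main__":
    im,M,K=grab("wrist","w1.png")
    o=bot.get_obs();Rm=psi();print(o["tool_pos"].round(1),"psi",np.degrees(np.arctan2(Rm[1,0],Rm[0,0])).round(1),Rm[:,2].round(3),"t",o["t"])
    for nm,lo,hi,a,z in (("blue",(105,150,40),(125,255,255),200,26),("yellow",(20,80,80),(35,255,255),40,4)):
        for c,A,m in comps(im,lo,hi,a):
            ys,xs=np.nonzero(m);w=np.array([pt(x,y,z,M,K)[:2] for x,y in zip(xs,ys)]);e,v=np.linalg.eigh(np.cov(w.T))
            print(nm,c.round(0),A,w.mean(0).round(1),"axis",np.degrees(np.arctan2(v[1,1],v[0,1])).round(1),"len",np.sqrt(12*e).round(0))
E
python3 m2.py
```

```text
[492.7 -35.9 150.8] psi 65.6 [-0.002 -0.    -1.   ] t 1.65
blue [321. 175.] 2388 [498.4 -26. ] axis 66.2 len [21. 77.]
yellow [373.  80.] 473 [566.5  24. ] axis 171.5 len [ 4. 79.]
yellow [275. 109.] 385 [484.3  36.2] axis 171.6 len [ 3. 75.]
yellow [387. 186.] 425 [545.6 -64.7] axis 171.5 len [ 4. 96.]
yellow [287. 212.] 163 [452.9 -50.8] axis 171.4 len [ 4. 40.]
yellow [629. 364.] 914 [ 713.2 -366. ] axis 77.9 len [18. 87.]
```

View pics/w1.png

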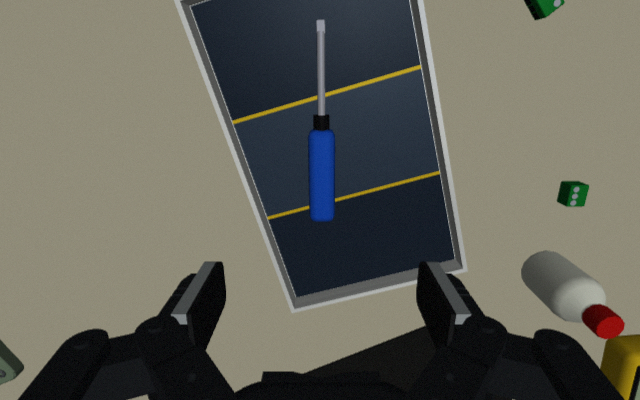

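The wrist view shows the driver handle at (321,175) right between the fingers, tip (321,26). The tray works out to centre (520,-15), yaw -8.4°, from the yellow line ends (spacing 90.8 mm, width 160: correct).

arm_command(commands=[[[0.3,0.4,-3.6,0,0,0.4,0],[0.2,0.4,-3.6,0,0,0,0],[0,0,-3.6,0,0,0,0],[0,0,-2.4,0,0,0,0],[0,0,-1.2,0,0,0,0],[0,0,0,0,0,0,255],[0,0,0,0,0,0,255],[0,0,0,0,0,0,255],[0,0,0,0,0,0,255],[0,0,0,0,0,0,255]]])

```text
t: 2.48
tool_pos: [498.8, -28.7, 8.6]
ee_rot: [0.001, 0.839, 0.544, 0.001]
force: [-2.4, 1.8, 3.7]
finger_gap: 0.297
grasp_force: 2.0
```

arm_command(commands=[[[0,0,0,0,0,0,255],[0,0,0,0,0,0,255],[0,0,0,0,0,0,255],[0,0,0,0,0,0,255],[0,0,2,0,0,0,255],[0,0,3,0,0,0,255],[0,0,3,0,0,0,255],[0,0,0,0,0,0,255]]])

```text
t: 3.15
tool_pos: [501.9, -28.6, 92.8]
ee_rot: [0.004, 0.839, 0.544, 0.005]
force: [1.4, -0.1, -1.0]
finger_gap: 0.24
grasp_force: 59.1
```

arm_command(commands=[[[-0.7,-2.5,0,0,0,-6.6,255],[-0.7,-2.5,0,0,0,-6.6,255],[-0.7,-2.5,0,0,0,-6.6,255],[-0.7,-2.5,0,0,0,-6.6,255],[-0.7,-2.5,0,0,0,-6.6,255],[-0.7,-2.5,0,0,0,-6.6,255],[-0.7,-2.5,0,0,0,-6.6,255],[-0.7,-2.5,0,0,0,-6.6,255],[-0.7,-2.5,0,0,0,-6.6,255],[-0.7,-2.2,0,0,0,-6.6,255]]])

```text
t: 3.98
tool_pos: [427.5, -276.7, 87.2]
ee_rot: [0.0, 1.0, -0.004, 0.0]
force: [0.9, -0.3, -1.3]
finger_gap: 0.241
grasp_force: 59.0
```

arm_command(commands=[[[0,0,0,0,0,0,255],[0,0,-3,0,0,0,255],[0,0,-2.5,0,0,0,255],[0,0,-1.5,0,0,0,255],[0,0,-0.6,0,0,0,255],[0,0,-0.2,0,0,0,255],[0,0,0,0,0,0,255],[0,0,0,0,0,0,255]]])

```text
t: 4.65
tool_pos: [428.9, -275.5, 10.2]
ee_rot: [0.001, 1.0, -0.0, 0.001]
force: [0.8, -0.3, -0.9]
finger_gap: 0.24
grasp_force: 59.0
```

Run:
```python
from m2 import *
grab("side","d1.png");o=bot.get_obs();print(o["tool_pos"],o["force"],psi().round(3))
```

```text
[ 428.94208714 -275.66243075   10.36014506] [-0.55026705  0.15315655 -1.25181615] [[ 1.    -0.001  0.002]
 [-0.001 -1.    -0.001]
 [ 0.002  0.001 -1.   ]]
```

View pics/d1.png

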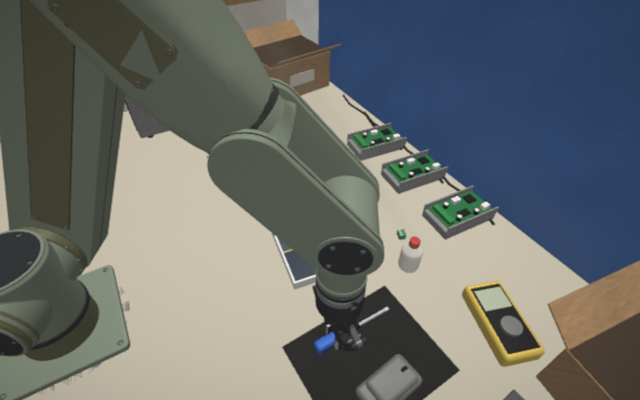

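The driver is held above the mat's near half, clear of the mouse at (390,378). Releasing it, then on to the shaker.

arm_command(commands=[[[0,0,-0.3,0,0,0,255],[0,0,0,0,0,0,255],[0,0,0,0,0,0,150],[0,0,0,0,0,0,100],[0,0,0,0,0,0,100],[0,0,0,0,0,0,100],[0,0,2,0,0,0,100],[0,0,3.5,0,0,0,100],[0,0,3.5,0,0,0,50],[0,0,3.5,0,0,0,0]]])

```text
t: 5.53
tool_pos: [427.6, -275.0, 132.4]
ee_rot: [-0.0, 1.0, -0.001, -0.001]
force: [1.2, -1.1, -0.8]
finger_gap: 0.87
grasp_force: 0.0
```

arm_command(commands=[[[0.3,3.7,1,0,0,0,0],[0.3,3.7,1,0,0,0,0],[0.3,3.7,1,0,0,0,0],[0.3,3.7,1,0,0,0,0],[0.3,3.7,1,0,0,0,0],[0.3,3.7,1,0,0,0,0],[0.3,3.7,1,0,0,0,0],[0.3,3.7,0,0,0,0,0],[0.3,3.7,0,0,0,0,0],[0.3,3.7,0,0,0,0,0]]])

```text
t: 6.37
tool_pos: [457.8, 96.5, 201.6]
ee_rot: [0.0, 1.0, -0.001, 0.0]
force: [0.8, -0.4, 0.3]
finger_gap: 0.997
grasp_force: 0.0
```

arm_command(commands=[[[0.3,3.7,0,0,0,0,0],[0.3,3.7,0,0,0,0,0],[0.3,3.7,0,0,0,0,0],[0.3,3.7,0,0,0,0,0],[0.3,3.7,0,0,0,0,0],[0.3,3.7,0,0,0,0,0],[0,0,0,0,0,0,0],[0,0,0,0,0,0,0]]])

```text
t: 7.03
tool_pos: [475.7, 318.1, 200.6]
ee_rot: [0.0, 1.0, 0.001, -0.0]
force: [-1.0, -0.1, 0.2]
finger_gap: 1.004
grasp_force: 0.0
```

Run:
```python
from m2 import *
im,M,K=grab("wrist","w2.png")
o=bot.get_obs();print(o["tool_pos"].round(1),psi().round(3).tolist(),o["t"])
for c,A,m in comps(im,(4,150,60),(18,255,255),500):
    ys,xs=np.nonzero(m);w=np.array([pt(x,y,63.5,M,K)[:2] for x,y in zip(xs,ys)]);print(c,A,w.mean(0),w.min(0),w.max(0))
s,M,K=grab("scene","s1.png")
cv2.imwrite("pics/s1c.png",cv2.resize(s[100:270,200:440],None,fx=3,fy=3)); cv2.imwrite("pics/w2s.png",np.hstack([cv2.resize(im,(480,300)),cv2.resize(s[105:265,210:380],(319,300))]))
```

```text
[475.6 316.7 200.7] [[1.0, 0.0, -0.001], [0.0, -1.0, -0.001], [-0.001, 0.001, -1.0]] 7.0833
[322.14121108 173.30129934] 12237 [483.56917566 317.55952895] [426.29136248 262.8871951 ] [535.46762455 372.33172692]
```

View pics/w2s.png

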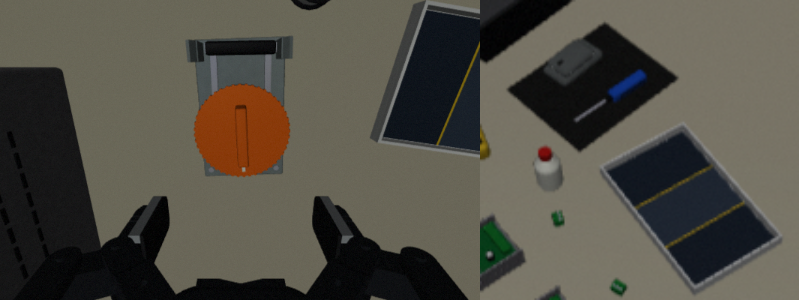

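The driver lies flat on the mat, well off the mouse. The wrist view shows the cap centred (322,174 full-size), bar at (321,63), rib turned a few degrees.

Run:
```python
from m2 import *
im=cv2.imread("pics/w2.png");_,M,K=grab("wrist")
g=cv2.cvtColor(im,cv2.COLOR_BGR2GRAY)
m=np.zeros(g.shape,np.uint8); m[45:80,250:395]=(g[45:80,250:395]<45)*255
n,l,s,c=cv2.connectedComponentsWithStats(m)
i=1+np.argmax(s[1:,4]);print(s[i],c[i]);ys,xs=np.nonzero(l==i)
w=np.array([pt(x,y,57,M,K)[:2] for x,y in zip(xs,ys)]);e,v=np.linalg.eigh(np.cov(w.T));print(w.mean(0),np.degrees(np.arctan2(v[1,1],v[0,1])),np.sqrt(12*e))
# rib: orange darker side faces / edges
h=cv2.cvtColor(im,cv2.COLOR_BGR2HSV)[130:240,265:380]
L=cv2.createLineSegmentDetector().detect(cv2.cvtColor(im,cv2.COLOR_BGR2GRAY)[130:240,265:380])[0]
for a in L[:,0]:
    d=np.hypot(a[2]-a[0],a[3]-a[1])
    if d>30:
        A=a+np.array([265,130,265,130]); p=pt(*A[:2],87,M,K);q=pt(*A[2:],87,M,K)
        print(A.round(),p[:2].round(1),q[:2].round(1),np.degrees(np.arctan2(*(q-p)[1::-1])).round(1))
```

```text
[ 274   51  102   27 1916] [324.41649269  63.4697286 ]
[572.10121157 313.29877531] 90.15609551442195 [14.51003107 80.09972691]
[328. 141. 332. 219.] [516.3 310.8] [451.5 307.5] -177.1
[374. 231. 336. 233.] [440.4 272.1] [439.5 304.4] 91.5
[313. 234. 276. 234.] [438.7 323.1] [438.1 354.4] 91.2
[329. 221. 326. 147.] [450.4 309.7] [511.5 312.4] 2.6
```

arm_command(commands=[[[0.3,0,-3.5,0,0,1.5,0],[0.2,0,-3.5,0,0,1.2,0],[0,0,-3.2,0,0,0,0],[0,0,-2.0,0,0,0,0],[0,0,-1.0,0,0,0,0],[0,0,0,0,0,0,255],[0,0,0,0,0,0,255],[0,0,0,0,0,0,255],[0,0,0,0,0,0,255],[0,0,0,0,0,0,255]]])

```text
t: 8.02
tool_pos: [481.9, 317.1, 70.9]
ee_rot: [-0.001, 1.0, 0.023, 0.001]
force: [0.9, 0.1, -0.3]
finger_gap: 0.299
grasp_force: 0.0
```

arm_command(commands=[[[0,0,0,0,0,0,255],[0,0,0,0,0,0,255],[0,0,0,0,0,0,255],[0,0,0,0,0,0,255],[0,0,0,0,0,0,255]]])

```text
t: 8.43
tool_pos: [481.6, 316.9, 70.6]
ee_rot: [-0.0, 1.0, 0.023, 0.001]
force: [-0.8, -0.5, 5.9]
finger_gap: 0.127
grasp_force: 60.0
```

arm_command(commands=[[[0,0,0,0,0,6,255],[0,0,0,0,0,6,255],[0,0,0,0,0,6,255],[0,0,0,0,0,6,255],[0,0,0,0,0,6,255],[0,0,0,0,0,6,255],[0,0,0,0,0,6,255],[0,0,0,0,0,6,255]]])

```text
t: 9.1
tool_pos: [480.9, 318.1, 70.6]
ee_rot: [-0.001, 0.903, 0.429, 0.001]
force: [-3.3, 2.8, 5.8]
finger_gap: 0.126
grasp_force: 60.1
```

arm_command(commands=[[[0,0,0,0,0,6,255],[0,0,0,0,0,6,255],[0,0,0,0,0,6,255],[0,0,0,0,0,6,255],[0,0,0,0,0,6,255],[0,0,0,0,0,6,255],[0,0,0,0,0,6,255],[0,0,0,0,0,0,255],[0,0,0,0,0,0,255],[0,0,0,0,0,0,255]]])

```text
t: 9.93
tool_pos: [480.0, 317.7, 70.5]
ee_rot: [-0.001, 0.691, 0.723, 0.0]
force: [-5.3, 2.3, 7.6]
finger_gap: 0.124
grasp_force: 60.3
```

arm_command(commands=[[[0,0,0,0,0,0,159],[0,0,0,0,0,0,159],[0,0,0,0,0,0,159],[0,0,0,0,0,0,159],[0,0,2,0,0,-1,159],[0,0,3,0,0,-1,159],[2.3,-0.1,0,0,0,-1,159],[3.5,-0.1,0,0,0,0,159],[3.5,0,0,0,0,0,159],[0,0,0,0,0,0,159]]])

```text
t: 10.77
tool_pos: [580.3, 314.5, 119.2]
ee_rot: [0.002, 0.71, 0.704, 0.003]
force: [0.4, -0.6, 0.2]
finger_gap: 0.376
grasp_force: 0.0
```

Run:
```python
from m2 import *
im,M,K=grab("wrist","w3.png")
o=bot.get_obs();Rm=psi();print(o["tool_pos"].round(1),np.degrees(np.arctan2(Rm[1,0],Rm[0,0])),Rm[:,2].round(3),o["t"],o["finger_gap"])
print(px([572,316,59],M,K),px([481,317,63.5],M,K),px([o["tool_pos"][0],o["tool_pos"][1],59],M,K))
```

```text
[576.9 314.2 118.7] 89.49219171896506 [ 0.002  0.    -1.   ] 10.8167 0.3769457038856454
[305.73465442 215.10320149] [161.34745895 218.27044621] [313.4053877  217.53063613]
```

View pics/w3.png

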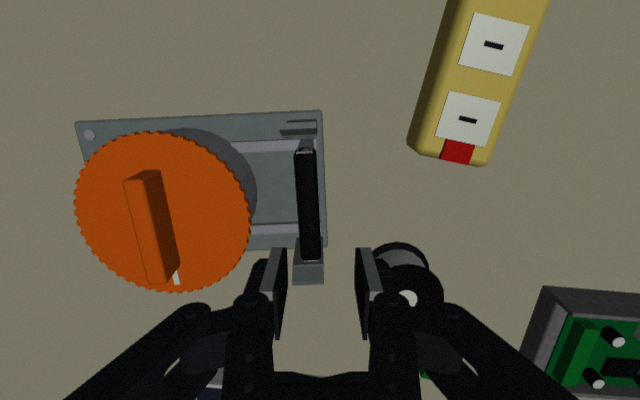

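Run:
```python
from m2 import *
_,M,K=grab("wrist");o=bot.get_obs();print(o["tool_pos"].round(1))
for u,v in ((305,152),(311,258)): print("bar",pt(u,v,59,M,K).round(1))
print("spool hub",pt(408,298,40,M,K).round(1))
p=viewer.camera_params("scene");print(pt(349,289,40,np.array(p["world_from_camera"]),(p["fx"],p["fy"],p["cx"],p["cy"])))
```

```text
[574.8 314.1 118.4]
bar [568.9 357.1  59. ]
bar [571.1 284.6  59. ]
spool hub [644.6 237.9  40. ]
[643.16016207 233.04037032  40.        ]
```

The cap is open (rib across). Bar measured at (572,320), yaw about +2°. Spool (644,235) is clear of the fingers. Descending to grip the bar.

arm_command(commands=[[[-0.2,0.6,0,0,0,2,159],[0,0,0,0,0,0,159],[0,0,-3,0,0,0,159],[0,0,-3,0,0,0,159],[0,0,-2,0,0,0,159],[0,0,-0.7,0,0,0,159],[0,0,0,0,0,0,159]]])

```text
t: 11.45
tool_pos: [570.1, 319.9, 30.4]
ee_rot: [-0.001, 0.697, 0.717, -0.002]
force: [-0.0, -0.0, -0.1]
finger_gap: 0.379
grasp_force: 0.0
```

arm_command(commands=[[[0,0,0,0,0,0,255],[0,0,0,0,0,0,255],[0,0,0,0,0,0,255],[0,0,0,0,0,0,255],[0,0,0,0,0,0,255],[0,0,0,0,0,0,255]]])

```text
t: 11.95
tool_pos: [572.9, 321.1, 33.9]
ee_rot: [0.0, 0.697, 0.717, 0.001]
force: [-0.4, -1.3, 5.4]
finger_gap: 0.152
grasp_force: 60.2
```

arm_command(commands=[[[0,0,0.5,0,0,0,255],[0,0,1,0,0,0,255],[0,0,2,0,0,0,255],[0,0,2,0,0,0,255],[0,0,2,0,0,0,255],[0,0,1,0,1.5,0,255],[0,0,0.5,0,1.5,0,255],[0,0,0,0,1.5,0,255],[0,0,0,0,1.5,0,255]]])

```text
t: 12.7
tool_pos: [572.3, 320.7, 123.3]
ee_rot: [-0.038, 0.696, 0.716, -0.036]
force: [0.1, -0.4, -3.0]
finger_gap: 0.153
grasp_force: 58.9
```

arm_command(commands=[[[0.3,-0.8,0,0,0,0,255],[0.55,-1.6,0,0,0,-1,255],[0.76,-2.2,0,0,0,-1,255],[0.76,-2.2,0,0,0,-1,255],[0.76,-2.2,0,0,0,-1,255],[0.76,-2.2,0,0,0,-1,255],[0.76,-2.2,0,0,0,-1,255],[0.76,-2.2,0,0,0,-1,255],[0.76,-2.2,0,0,0,-1,255],[0.76,-2.2,0,0,0,-1,255]]])

```text
t: 13.53
tool_pos: [641.4, 118.9, 122.3]
ee_rot: [-0.04, 0.75, 0.659, -0.033]
force: [-0.6, 0.1, -2.8]
finger_gap: 0.15
grasp_force: 58.9
```

arm_command(commands=[[[0.76,-2.2,0,0,0,-1,255],[0.76,-2.2,0,0,0,0,255],[0.5,-1.5,0,0,0,0,255],[0.25,-0.7,0,0,0,0,255],[0,0,0,0,0,0,255],[0,0,0,0,0,0,255]]])

```text
t: 14.03
tool_pos: [663.8, 55.1, 122.2]
ee_rot: [-0.041, 0.756, 0.652, -0.033]
force: [0.1, 1.0, -2.2]
finger_gap: 0.149
grasp_force: 58.9
```

Run:
```python
from m2 import *
a,_,_=grab("scene");b,_,_=grab("side");o=bot.get_obs();print(o["tool_pos"],o["finger_gap"],psi().round(3).tolist(),o["t"])
cv2.imwrite("pics/c1.png",np.hstack([cv2.resize(a[110:310,190:430],(480,400)),cv2.resize(b[120:320,200:440][:, :160],(320,400))]))
```

```text
[663.63922885  55.90687266 122.28516105] 0.15149692865988615 [[0.145, 0.984, -0.103], [0.989, -0.144, 0.019], [0.004, -0.105, -0.994]] 14.1333
```

View pics/c1.png

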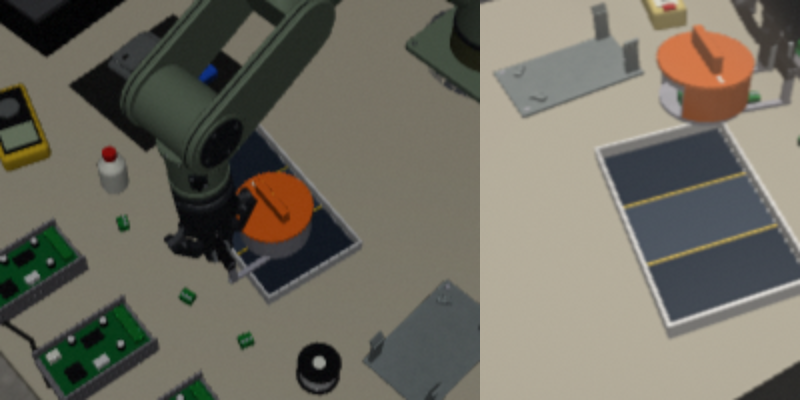

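Shaker held with spout towards the robot, above the +y tray field. Starting to tilt with small shakes.

arm_command(commands=[[[0,0,0.4,-0.95,-6.4,0,255],[0,0,0.4,-0.95,-6.4,0,255],[0,0,0,-0.95,-6.4,0,255],[0,0,0,-0.6,-4.0,0,255],[0,0,0,0,0,0,255],[0.6,-0.1,0,0,0,0,255],[-0.6,0.1,0,0,0,0,255],[0,0,0,0,0,0,255]]])

```text
t: 14.8
tool_pos: [664.7, 55.0, 130.5]
ee_rot: [0.114, 0.748, 0.646, 0.1]
force: [-0.2, 0.2, -3.8]
finger_gap: 0.158
grasp_force: 59.4
```

```bash
cat > look.py <<'E'
from m2 import *
import sys
C=np.array([520,-15.]);ex=np.array([.989,-.146]);ey=np.array([.146,.989])
a,M,K=grab("side",sys.argv[1]+".png");o=bot.get_obs();Rm=psi()
print(o["tool_pos"].round(1),"tilt",np.degrees(np.arcsin(np.hypot(*Rm[:2,2]))).round(1),"gap",o["finger_gap"].round(3),"t",o["t"])
for c,A,m in comps(a,(45,90,25),(85,255,255),8):
    P=pt(*c,13,M,K)[:2]; 
    if 350<P[0]<720 and -220<P[1]<420: print(c.round(0),A,"tray",round((P-C)@ex),round((P-C)@ey),"world",P.round(0))
E
python3 look.py p1
```

```text
Traceback (most recent call last):
  File "look.py", line 5, in <module>
    print(o["tool_pos"].round(1),"tilt",np.degrees(np.arcsin(np.hypot(*Rm[:2,2]))).round(1),"gap",o["finger_gap"].round(3),"t",o["t"])
                                                                                                  ^^^^^^^^^^^^^^^^^^^^^
AttributeError: 'float' object has no attribute 'round'
```

```bash
sed -i 's/o\["finger_gap"\].round(3)/round(o["finger_gap"],3)/' look.py; python3 look.py p1
```

```text
[664.9  54.7 130.2] tilt 17.4 gap 0.146 t 14.9
[362. 190.] 17 tray 171 60 world [698.  20.]
[403. 232.] 12 tray 193 -101 world [ 696. -143.]
```

arm_command(commands=[[[1,-0.15,0,0,0,0,255],[-1,0.15,0,0,0,0,255],[1,-0.15,0,0,0,0,255],[-1,0.15,0,0,0,0,255],[0,0,0,0,0,0,255]]])

```text
t: 15.32
tool_pos: [663.5, 54.5, 129.9]
ee_rot: [0.114, 0.748, 0.646, 0.099]
force: [-1.0, -1.2, -3.4]
finger_gap: 0.15
grasp_force: 59.6
```

```bash
python3 look.py p2
```

```text
[663.9  54.5 130. ] tilt 17.4 gap 0.15 t 15.3667
[299. 186.] 37 tray 25 135 world [564. 115.]
[362. 190.] 16 tray 171 60 world [698.  20.]
[297. 200.] 49 tray 4 88 world [537.  72.]
[403. 233.] 11 tray 193 -101 world [ 696. -144.]
```

arm_command(commands=[[[1,-0.15,0,0,0,0,255],[-1,0.15,0,0,0,0,255],[0,0,0,0,0,0,255],[0,0,0,0,0,0,255]]])

```text
t: 15.7
tool_pos: [664.4, 54.6, 130.3]
ee_rot: [0.114, 0.748, 0.646, 0.1]
force: [-0.4, -0.3, -3.3]
finger_gap: 0.15
grasp_force: 59.6
```

```bash
cat >> look.py <<'E'
lip=np.array(o["tool_pos"])+Rm@np.array([0,0,-19])+0
B=np.array(o["tool_pos"])-19*Rm[:,2]; sx=Rm[:,1]; sz=-Rm[:,2]
print("lip px",px(B-142*sx-35*sz,M,K).round(0),"ends",px(B-130*sx-35*sz-30*Rm[:,0],M,K).round(0),px(B-130*sx-35*sz+30*Rm[:,0],M,K).round(0),"z",(B-142*sx-44*sz).round(0))
cv2.imwrite("pics/"+sys.argv[1]+"c.png",cv2.resize(a[140:300,230:430],None,fx=3.5,fy=3.5))
E
python3 look.py p3
```

```text
[664.6  54.6 130.4] tilt 17.5 gap 0.151 t 15.75
[301. 185.] 11 tray 33 137 world [573. 116.]
[362. 190.] 16 tray 171 60 world [698.  20.]
[278. 197.] 43 tray -38 114 world [499. 103.]
[297. 201.] 52 tray 3 84 world [535.  67.]
[291. 212.] 73 tray -24 53 world [504.  41.]
[403. 233.] 11 tray 193 -101 world [ 696. -144.]
lip px [295. 182.] ends [304. 187.] [296. 172.] z [538.  73.  64.]
```

View pics/p3c.png

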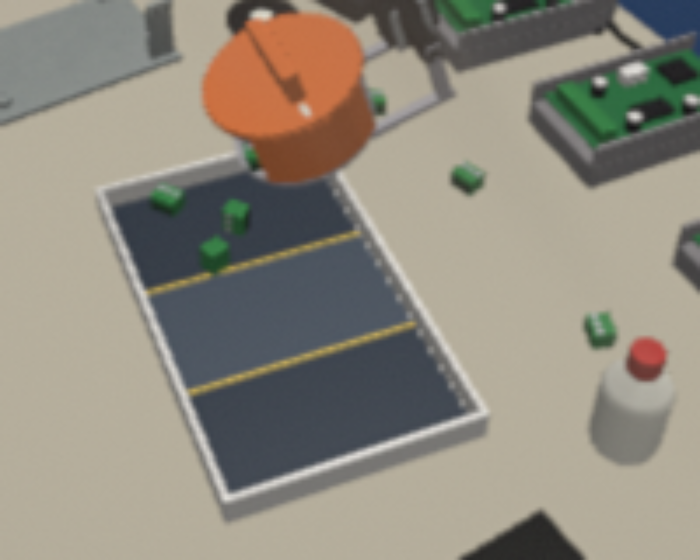

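Three blocks lie flat in the +y field, more are still in the shaker. Tilting back a bit and moving to the middle field.

arm_command(commands=[[[0,0,0,0.9,6,0,255],[-0.1,-0.7,0,0.6,4,0,255],[-0.2,-1.5,0,0,0,0,255],[-0.3,-2,0,0,0,0,255],[-0.3,-2,0,0,0,0,255],[-0.2,-1.5,0,0,0,0,255],[-0.1,-0.9,0,0,0,0,255],[-0.1,-0.3,0,-0.6,-4,0,255],[0,0,0,-0.9,-6,0,255],[0,0,0,0,0,0,255]]])

```text
t: 16.58
tool_pos: [645.6, -34.0, 127.7]
ee_rot: [0.112, 0.748, 0.646, 0.098]
force: [-3.9, 0.1, -4.3]
finger_gap: 0.147
grasp_force: 59.9
```

```bash
python3 look.py p4
```

```text
[647.8 -33.9 129. ] tilt 17.1 gap 0.151 t 16.6333
[362. 190.] 17 tray 171 60 world [698.  20.]
[277. 197.] 42 tray -39 115 world [498. 104.]
[297. 201.] 44 tray 2 83 world [534.  67.]
[280. 209.] 41 tray -45 73 world [486.  63.]
[307. 210.] 31 tray 16 46 world [542.  28.]
[291. 212.] 69 tray -24 53 world [504.  41.]
[302. 218.] 71 tray -7 25 world [517.  11.]
[403. 233.] 11 tray 193 -101 world [ 696. -144.]
lip px [307. 207.] ends [317. 214.] [307. 196.] z [521. -15.  63.]
```

arm_command(commands=[[[1,-0.15,0,0,0,0,255],[-1,0.15,0,0,0,0,255],[0,0,0,0,0,0,255],[0,0,0,0,0,0,255]]])

```text
t: 16.97
tool_pos: [652.8, -34.2, 130.9]
ee_rot: [0.114, 0.748, 0.646, 0.1]
force: [0.1, -0.1, -2.8]
finger_gap: 0.148
grasp_force: 59.9
```

```bash
python3 look.py p5
```

```text
[652.6 -34.3 130.8] tilt 17.5 gap 0.148 t 17.0167
[362. 190.] 15 tray 171 61 world [698.  20.]
[277. 197.] 41 tray -40 115 world [497. 104.]
[297. 201.] 53 tray 3 84 world [536.  68.]
[280. 209.] 40 tray -45 73 world [486.  64.]
[291. 212.] 70 tray -24 53 world [504.  41.]
[302. 218.] 71 tray -7 25 world [517.  11.]
[302. 231.] 44 tray -20 -11 world [499. -23.]
[403. 232.] 12 tray 193 -101 world [ 696. -143.]
lip px [309. 206.] ends [319. 213.] [309. 195.] z [526. -16.  64.]
```

Now four blocks in the +y field and two in the middle; on to the -y field to shake out whatever is left.

arm_command(commands=[[[0,0,0,0.9,6,0,255],[-0.1,-0.7,0,0.6,4,0,255],[-0.2,-1.5,0,0,0,0,255],[-0.3,-2,0,0,0,0,255],[-0.3,-2,0,0,0,0,255],[-0.2,-1.5,0,0,0,0,255],[-0.1,-0.9,0,0,0,0,255],[-0.1,-0.3,0,0,0,0,255],[0,0,0.5,-0.9,-6,0,255],[0,0,0.5,-0.9,-6,0,255]]])

```text
t: 17.85
tool_pos: [640.2, -123.4, 140.9]
ee_rot: [0.129, 0.745, 0.644, 0.113]
force: [-0.7, 0.8, -2.8]
finger_gap: 0.152
grasp_force: 60.0
```

arm_command(commands=[[[0,0,0.5,-0.9,-6,0,255],[0,0,0,-0.6,-4,0,255],[0,0,0,0,0,0,255],[1,-0.15,0,0,0,0,255],[-1,0.15,0,0,0,0,255],[1,-0.15,0,0,0,0,255],[-1,0.15,0,0,0,0,255],[1,-0.15,0,0,0,0,255],[-1,0.15,0,0,0,0,255],[0,0,0,0,0,0,255]]])

```text
t: 18.68
tool_pos: [637.5, -123.1, 144.8]
ee_rot: [0.192, 0.732, 0.632, 0.167]
force: [-2.0, -0.3, -3.0]
finger_gap: 0.15
grasp_force: 60.1
```

```bash
python3 look.py p6
```

```text
[ 637.7 -123.2  144.9] tilt 29.5 gap 0.15 t 18.7333
[336. 169.] 16 tray 142 163 world [684. 126.]
[277. 197.] 40 tray -40 115 world [497. 105.]
[298. 201.] 52 tray 4 84 world [536.  68.]
[280. 209.] 39 tray -45 73 world [486.  64.]
[291. 212.] 71 tray -24 52 world [504.  40.]
[302. 218.] 71 tray -7 25 world [517.  11.]
[302. 234.] 58 tray -24 -21 world [493. -33.]
[403. 232.] 12 tray 193 -101 world [ 696. -143.]
lip px [331. 237.] ends [341. 245.] [330. 224.] z [ 528. -107.   53.]
```

arm_command(commands=[[[0,0,0.5,-0.9,-6,0,255],[0,0,0.5,-0.9,-6,0,255],[1,-0.15,0,0,0,0,255],[-1,0.15,0,0,0,0,255],[1,-0.15,0,0,0,0,255],[-1,0.15,0,0,0,0,255],[1,-0.15,0,0,0,0,255],[-1,0.15,0,0,0,0,255],[0,0,0,0,0,0,255],[0,0,0,0,0,0,255]]])

```text
t: 19.57
tool_pos: [640.2, -117.3, 152.0]
ee_rot: [0.237, 0.714, 0.622, 0.217]
force: [-0.5, -0.1, -2.6]
finger_gap: 0.154
grasp_force: 60.1
```

```bash
python3 look.py p7
```

```text
[ 640.4 -117.4  152.2] tilt 37.6 gap 0.147 t 19.6167
[277. 197.] 41 tray -40 115 world [497. 104.]
[297. 201.] 54 tray 3 84 world [536.  68.]
[280. 209.] 41 tray -45 73 world [486.  63.]
[291. 212.] 70 tray -24 52 world [504.  40.]
[302. 218.] 71 tray -7 25 world [517.  11.]
[302. 234.] 58 tray -24 -21 world [493. -33.]
[403. 232.] 12 tray 193 -101 world [ 696. -143.]
lip px [336. 236.] ends [346. 243.] [334. 222.] z [ 544. -103.   46.]
```

View pics/p7c.png

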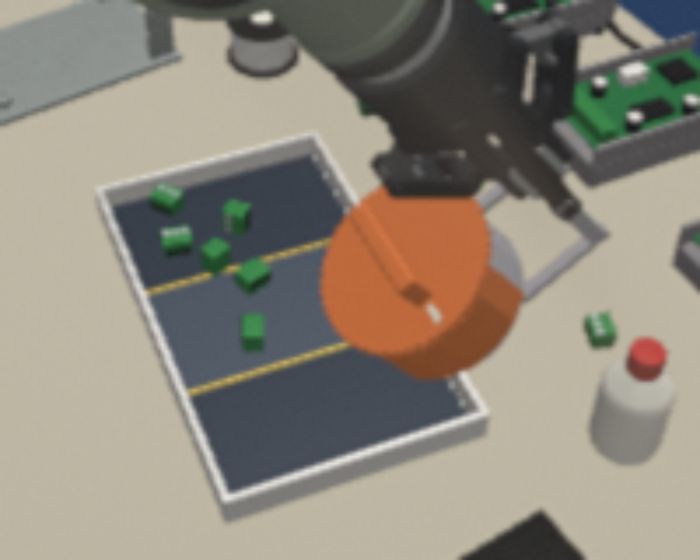

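No seventh block has come out yet; a sideways shake to make sure the tin is empty.

arm_command(commands=[[[0,0,0,0.9,6,0,255],[0.15,1.2,0,0,0,0,255],[-0.15,-1.2,0,0,0,0,255],[0.15,1.2,0,0,0,0,255],[-0.15,-1.2,0,0,0,0,255],[1.2,-0.2,0,0,0,0,255],[-1.2,0.2,0,0,0,0,255],[1.2,1,0,0,0,0,255],[-1.2,-1,0,0,0,0,255],[0,0,0,0,0,0,255]]])

```text
t: 20.45
tool_pos: [640.4, -115.7, 151.7]
ee_rot: [0.205, 0.722, 0.631, 0.195]
force: [-0.4, 0.7, -3.7]
finger_gap: 0.152
grasp_force: 60.1
```

```bash
python3 look.py p8; python3 -c "
from m2 import *
print(psi().round(3).tolist(), bot.get_obs()['joint_positions'])"
```

```text
[ 640.7 -115.6  151.8] tilt 32.9 gap 0.145 t 20.5
[336. 169.] 17 tray 142 163 world [684. 125.]
[277. 197.] 42 tray -40 114 world [497. 104.]
[298. 201.] 54 tray 3 84 world [536.  67.]
[280. 209.] 40 tray -45 73 world [486.  64.]
[291. 212.] 69 tray -24 53 world [504.  41.]
[302. 218.] 71 tray -7 25 world [517.  11.]
[302. 234.] 58 tray -24 -21 world [493. -33.]
[403. 232.] 12 tray 193 -101 world [ 696. -143.]
lip px [332. 234.] ends [343. 241.] [331. 220.] z [ 536. -100.   54.]
[[0.129, 0.831, 0.541], [0.991, -0.12, -0.052], [0.022, 0.543, -0.84]] [-0.23265368  0.30007185  1.9664099   0.24367657  0.31396301 -0.30725548]
```

arm_command(commands=[[[0,0,0,0.9,6,0,255],[0,0,0,0.9,6,0,255],[0,0,0,0.9,6,0,255],[0,0,0,0.9,6,0,255],[0,0,0,0.9,6,0,255],[-0.3,1.5,0,0,0,0.5,255],[-0.4,3,0,0,0,1,255],[-0.5,3,0,0,0,1,255],[-0.5,3,0,0,0,1,255],[-0.5,3,0,0,0,1,255]]])

```text
t: 21.33
tool_pos: [619.3, 21.0, 151.9]
ee_rot: [0.007, 0.729, 0.684, 0.027]
force: [0.5, -0.5, -3.4]
finger_gap: 0.152
grasp_force: 60.1
```

arm_command(commands=[[[-0.5,3,0,0,0,1,255],[-0.5,3,0,0,0,1,255],[-0.5,3,0,0,0,1,255],[-0.5,3,0,0,0,1,255],[-0.5,3,0,0,0,1,255],[-0.5,3,0,0,0,0,255],[-0.5,3,0,0,0,0,255],[-0.5,3,0,0,0,0,255],[-0.4,3,0,0,0,0,255],[-0.4,2,0,0,0,0,255]]])

```text
t: 22.17
tool_pos: [570.9, 312.8, 152.1]
ee_rot: [0.006, 0.698, 0.715, 0.028]
force: [0.0, -0.6, -3.0]
finger_gap: 0.15
grasp_force: 60.1
```

arm_command(commands=[[[0,1,0,0,0,0,255],[0,0,0,0,0,0,255],[0,0,0,0,0,0,255],[0,0,0,0,0,0,255]]])

```text
t: 22.5
tool_pos: [571.5, 318.3, 151.9]
ee_rot: [0.006, 0.699, 0.715, 0.026]
force: [0.3, -0.1, -2.3]
finger_gap: 0.15
grasp_force: 60.1
```

```bash
cat > pose.py <<'E'
from m2 import *
import sys
a=[float(x) for x in sys.argv[1:]]  # target x y z psi
o=bot.get_obs();Rm=psi();c,s=np.cos(np.radians(a[3])),np.sin(np.radians(a[3]))
T=np.array([[c,s,0],[s,-c,0],[0,0,-1]])
print("now",o["tool_pos"].round(1),"need cm",((np.array(a[:3])-o["tool_pos"])/10).round(2),"rotvec deg",np.degrees(R.from_matrix(T@Rm.T).as_rotvec()).round(2),"gap",o["finger_gap"],o["t"])
E
python3 pose.py 572.9 321.1 152 91.7; python3 look.py p9
```

```text
now [571.5 318.3 151.9] need cm [0.14 0.28 0.01] rotvec deg [-1.69  2.56  0.43] gap 0.14959565259770038 22.5
[571.6 318.1 152. ] tilt 3.1 gap 0.155 t 22.55
[335. 169.] 13 tray 141 164 world [684. 126.]
[362. 190.] 16 tray 171 60 world [698.  20.]
[277. 197.] 41 tray -40 115 world [497. 104.]
[298. 201.] 53 tray 4 84 world [536.  68.]
[280. 209.] 41 tray -45 73 world [486.  63.]
[291. 212.] 70 tray -24 53 world [504.  41.]
[302. 218.] 71 tray -7 25 world [517.  11.]
[302. 234.] 58 tray -24 -21 world [493. -33.]
[403. 233.] 11 tray 193 -101 world [ 696. -144.]
lip px [215. 124.] ends [223. 129.] [215. 117.] z [431. 316. 121.]
```

Run:
```python
from m2 import *
a,M,K=grab("scene");b,_,_=grab("side")
cv2.imwrite("pics/c2.png",np.hstack([cv2.resize(a[160:330,270:470],(470,400)),cv2.resize(b[90:260,180:320],(329,400))]))
```

```text
(no output)
```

View pics/c2.png

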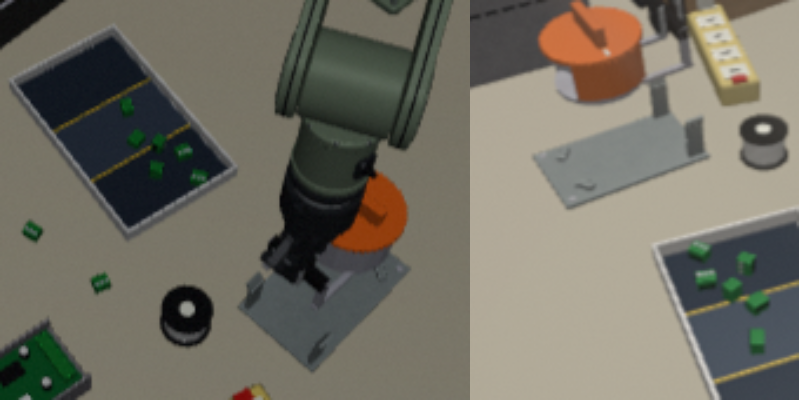

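Six blocks are out and the spout interior looks empty (light steel, no green). Correcting the pose and docking.

arm_command(commands=[[[0.14,0.28,0,-1.7,2.6,0.4,255],[0,0,-1.5,0,0,0,255],[0,0,-2.5,0,0,0,255],[0,0,-2.0,0,0,0,255],[0,0,0,0,0,0,255],[0,0,0,0,0,0,255]]])

```text
t: 23.15
tool_pos: [572.4, 321.4, 91.3]
ee_rot: [-0.001, 0.697, 0.717, -0.001]
force: [0.7, 0.4, -1.6]
finger_gap: 0.153
grasp_force: 60.0
```

```bash
python3 pose.py 572.9 321.1 34.5 91.7
python3 - <<'E'
from m2 import *
im,M,K=grab("wrist","w4.png");o=bot.get_obs();Rm=psi()
for c,A,m in comps(im,(4,150,60),(18,255,255),500):
    z=o["tool_pos"][2]+19-44+57.5
    ys,xs=np.nonzero(m);w=np.array([pt(x,y,z,M,K)[:2] for x,y in zip(xs,ys)]);print(c,A,w.min(0),w.max(0))
a,M,K=grab("side");cv2.imwrite("pics/c3.png",np.hstack([cv2.resize(a[90:210,190:310],(400,400)),cv2.resize(im,(400,250)).repeat(1,0) if 0 else cv2.copyMakeBorder(cv2.resize(im,(400,250)),0,150,0,0,0)]))
E
```

```text
now [572.4 321.4  91.3] need cm [ 0.05 -0.03 -5.68] rotvec deg [ 0.02 -0.17  0.04] gap 0.15328458280075968 23.15
[ 93.17582241 277.25169832] 37390 [443.09288478 273.51632182] [539.40973094 374.99116018]
```

View pics/c3.png

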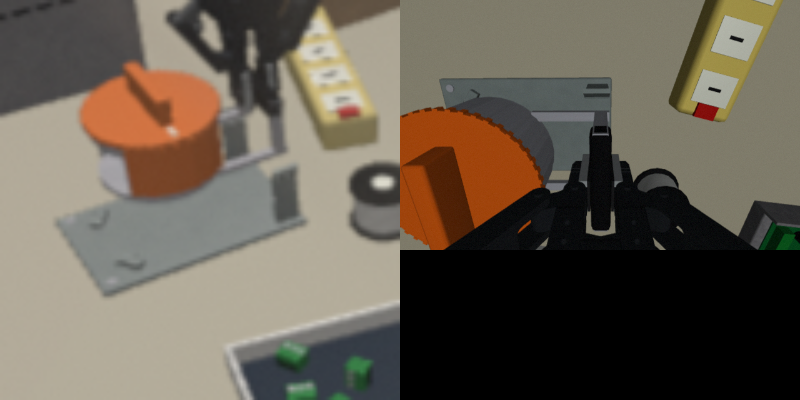

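The shaker hangs level and lined up over the dock, handle between the cheeks. Lowering.

arm_command(commands=[[[0.05,0,-1.5,0,0,0,255],[0,0,-1.5,0,0,0,255],[0,0,-1.2,0,0,0,255],[0,0,-0.7,0,0,0,255],[0,0,-0.4,0,0,0,255],[0,0,-0.2,0,0,0,255],[0,0,0,0,0,0,255],[0,0,0,0,0,0,255]]])

```text
t: 23.92
tool_pos: [573.6, 322.7, 37.7]
ee_rot: [-0.0, 0.696, 0.718, 0.001]
force: [-0.0, 0.5, -2.8]
finger_gap: 0.15
grasp_force: 60.1
```

```bash
python3 pose.py 572.9 321.1 34 91.7; python3 -c "
from m2 import *
o=bot.get_obs();print(o['force'],o['wrist_torque'])"
```

```text
now [573.6 322.7  37.7] need cm [-0.07 -0.16 -0.37] rotvec deg [-0.09  0.01 -0.03] gap 0.15049068060346066 23.9167
[-1.96300478e-03  5.15606783e-01 -2.80459334e+00] [ 0.06001419 -0.18492429  0.00801911]
```

arm_command(commands=[[[0,0,-0.2,0,0,0,255],[0,0,-0.2,0,0,0,255],[0,0,-0.1,0,0,0,255],[0,0,0,0,0,0,255]]])

```text
t: 24.25
tool_pos: [573.7, 322.8, 33.9]
ee_rot: [-0.0, 0.696, 0.718, 0.001]
force: [-1.6, -0.6, 5.9]
finger_gap: 0.153
grasp_force: 61.3
```

arm_command(commands=[[[0,0,0,0,0,0,159],[0,0,0,0,0,0,159],[0,0,0,0,0,0,159],[0,0,0,0,0,0,159],[0,0,0,0,0,0,159],[0,0,2,0,0,0,159],[0,0,3,0,0,0,159],[-1,0,2.2,0,0,0,159],[-2.5,-0.1,0,0,0,0,159],[-3,-0.1,0,0,0,0,159]]])

```text
t: 25.08
tool_pos: [509.8, 321.1, 105.8]
ee_rot: [0.0, 0.697, 0.717, 0.003]
force: [0.2, -0.1, -0.4]
finger_gap: 0.377
grasp_force: 0.0
```

arm_command(commands=[[[-2.7,-0.2,0,0,0,0,80],[0,0,3.5,0,0,0,0],[0,0,3.5,0,0,0,0],[0,0,1,0,0,0,0],[0,0,0,0,0,0,0]]])

```text
t: 25.5
tool_pos: [482.8, 319.6, 187.8]
ee_rot: [0.0, 0.696, 0.718, 0.004]
force: [0.7, 0.6, -0.4]
finger_gap: 1.001
grasp_force: 0.0
```

```bash
cat > cap.py <<'E'
from m2 import *
im,M,K=grab("wrist","w_cap%d.png"%int(bot.get_obs()["t"]*10))
o=bot.get_obs();Rm=psi();print(o["tool_pos"].round(1),"psi",np.degrees(np.arctan2(Rm[1,0],Rm[0,0])).round(1),o["t"])
for c,A,m in comps(im,(4,150,60),(18,255,255),2000):
    ys,xs=np.nonzero(m);w=np.array([pt(x,y,63.5,M,K)[:2] for x,y in zip(xs,ys)])
    print("cap",A,w.min(0).round(1),w.max(0).round(1))
    x0,x1,y0,y1=xs.min(),xs.max(),ys.min(),ys.max()
    L=cv2.createLineSegmentDetector().detect(np.ascontiguousarray(cv2.cvtColor(im,cv2.COLOR_BGR2GRAY)[y0:y1,x0:x1]))[0]
    for a in L[:,0]:
        if np.hypot(a[2]-a[0],a[3]-a[1])>30:
            A=a+np.array([x0,y0,x0,y0]); p=pt(*A[:2],87,M,K);q=pt(*A[2:],87,M,K)
            print(A.round(),p[:2].round(1),q[:2].round(1),np.degrees(np.arctan2(*(q-p)[1::-1])).round(1))
E
python3 cap.py
```

```text
[481.8 318.8 185.3] psi 91.7 25.55
cap 13014 [427.8 263.7] [537.6 373.2]
[310. 198. 309. 151.] [476.  318.8] [475.3 354.5] 91.1
[310. 235. 310. 199.] [477.2 287.4] [476.4 317.8] 91.6
[312. 158. 313. 234.] [477.  349.9] [479.6 288.5] -87.6
[325. 195. 324. 160.] [487.5 321.1] [486.  348.2] 93.3
```

arm_command(commands=[[[0.1,0,-3.5,0,0,0,0],[0,0,-3.5,0,0,0,0],[0,0,-2.5,0,0,0,0],[0,0,-1.5,0,0,0,0],[0,0,-0.6,0,0,0,0],[0,0,0,0,0,0,255],[0,0,0,0,0,0,255],[0,0,0,0,0,0,255],[0,0,0,0,0,0,255],[0,0,0,0,0,0,255]]])

```text
t: 26.38
tool_pos: [482.7, 318.8, 69.2]
ee_rot: [-0.0, 0.696, 0.718, 0.001]
force: [-0.2, -0.1, -0.0]
finger_gap: 0.306
grasp_force: 0.0
```

arm_command(commands=[[[0,0,0,0,0,0,255],[0,0,0,0,0,0,255],[0,0,0,0,0,0,255],[0,0,0,0,0,0,255],[0,0,0,0,0,-6,255],[0,0,0,0,0,-6,255],[0,0,0,0,0,-6,255],[0,0,0,0,0,-6,255],[0,0,0,0,0,-6,255],[0,0,0,0,0,-6,255]]])

```text
t: 27.22
tool_pos: [483.4, 318.5, 69.1]
ee_rot: [-0.0, 0.885, 0.465, 0.002]
force: [1.2, -1.2, 4.5]
finger_gap: 0.126
grasp_force: 60.4
```

arm_command(commands=[[[0,0,0,0,0,-6,255],[0,0,0,0,0,-6,255],[0,0,0,0,0,-6,255],[0,0,0,0,0,-6,255],[0,0,0,0,0,-6,255],[0,0,0,0,0,-6,255],[0,0,0,0,0,-6,255],[0,0,0,0,0,-6,255],[0,0,0,0,0,-6,255],[0,0,0,0,0,-1,255]]])

```text
t: 28.05
tool_pos: [483.4, 318.1, 69.1]
ee_rot: [-0.0, 1.0, 0.005, 0.002]
force: [1.1, -2.5, 4.8]
finger_gap: 0.124
grasp_force: 60.5
```

arm_command(commands=[[[0,0,0,0,0,0,255],[0,0,0,0,0,0,255]]])

```text
t: 28.22
tool_pos: [483.4, 318.1, 69.1]
ee_rot: [-0.0, 1.0, 0.006, 0.002]
force: [2.0, -2.9, 4.8]
finger_gap: 0.126
grasp_force: 60.5
```

arm_command(commands=[[[0,0,0,0,0,0,100],[0,0,0,0,0,0,100],[0,0,0,0,0,0,100],[0,0,0,0,0,0,100],[0,0,0,0,0,0,0],[0,0,3,0,0,0,0],[0,0,4,0,0,0,0],[0,0,4,0,0,0,0],[0,0,0.5,0,0,0,0],[0,0,0,0,0,0,0]]])

```text
t: 29.05
tool_pos: [483.7, 319.5, 186.4]
ee_rot: [-0.002, 1.0, 0.006, 0.004]
force: [-1.0, -0.7, -0.9]
finger_gap: 1.002
grasp_force: 0.0
```

```bash
python3 cap.py
```

```text
[482.4 318.7 183.9] psi 0.7 29.1
cap 13141 [428.7 264.6] [538.2 373.5]
[384. 123. 383. 159.] [540.8 276.6] [514.7 275.9] -178.7
[378. 246. 334. 247.] [444.4 275.1] [442.9 309.9] 92.5
[328. 234. 329. 159.] [454.3 314.4] [514.3 315.3] 0.9
[331. 176. 331. 235.] [501.1 313. ] [453.3 312.6] -179.5
[314. 209. 314. 166.] [475.2 326. ] [508.6 326.1] 0.2
```

Cap is shut (rib at about 0.5° in the shaker's line), shaker in its dock. On to the strays, starting with the one at (687,131).

arm_command(commands=[[[2.25,-2.1,-0.35,0,0,0,130],[2.25,-2.1,-0.35,0,0,0,130],[2.25,-2.1,-0.35,0,0,0,130],[2.25,-2.1,-0.35,0,0,0,130],[2.25,-2.1,-0.35,0,0,0,130],[2.25,-2.1,-0.35,0,0,0,130],[2.25,-2.1,-0.35,0,0,0,130],[2.25,-2.1,-0.35,0,0,0,130],[2.25,-2.1,-0.6,0,0,0,130]]])

```text
t: 29.85
tool_pos: [684.6, 128.1, 146.3]
ee_rot: [-0.0, 1.0, 0.006, -0.002]
force: [0.6, 0.4, -0.6]
finger_gap: 0.493
grasp_force: 0.0
```

arm_command(commands=[[[0,0,0,0,0,0,130],[0,0,0,0,0,0,130],[0,0,0,0,0,0,130]]])

```text
t: 30.1
tool_pos: [683.3, 129.6, 146.9]
ee_rot: [-0.0, 1.0, 0.006, -0.002]
force: [-1.1, -0.5, 0.1]
finger_gap: 0.49
grasp_force: 0.0
```

```bash
cat > stray.py <<'E'
from m2 import *
import sys
C=np.array([520,-15.]);ex=np.array([.989,-.146]);ey=np.array([.146,.989])
im,M,K=grab("wrist","w_s%d.png"%int(bot.get_obs()["t"]*10))
o=bot.get_obs();Rm=psi();print(o["tool_pos"].round(1),"psi",np.degrees(np.arctan2(Rm[1,0],Rm[0,0])).round(1),o["t"],o["finger_gap"])
h=cv2.cvtColor(im,cv2.COLOR_BGR2HSV)
for c,A,m in comps(im,(45,60,20),(90,255,255),60):
    P=pt(*c,8,M,K)[:2]
    if P[0]>735 or P[0]<380: continue
    ys,xs=np.nonzero(m); V=h[ys,xs,2]; t=V>0.5*(V.max()+V.min()) if 0 else V>np.percentile(V,30)
    w=np.array([pt(x,y,14,M,K)[:2] for x,y in zip(xs,ys)]).astype(np.float32)
    r=cv2.minAreaRect(w); 
    print("px",c.round(0),A,"mid z8",P.round(1),"tray",((P-C)@ex).round(0),((P-C)@ey).round(0),"rect",np.round(r[0],1),np.round(r[1],1),round(r[2],1))
    m2=m.astype(np.uint8)
E
python3 stray.py
python3 - <<'E'
import cv2,glob
f=sorted(glob.glob("pics/w_s*.png"))[-1]; print(f)
E
```

```text
[683.3 130.1 147.7] psi 0.8 30.15 0.4897435263754984
px [445. 161.] 521 mid z8 [703.1  25.4] tray 175.0 67.0 rect [704.4  27.4] [19.3 23. ] 15.2
px [627. 172.] 477 mid z8 [ 695.  -132.5] tray 190.0 -91.0 rect [ 695.9 -130.3] [29.9 16.8] 66.2
px [318. 176.] 430 mid z8 [688.4 132.5] tray 145.0 170.0 rect [689.9 133. ] [16.8 22.4] 71.7
px [338. 352.] 437 mid z8 [497.5 110.8] tray -41.0 121.0 rect [502.7 111.5] [28.  25.5] 29.8
px [372. 360.] 201 mid z8 [487.7  74.3] tray -45.0 84.0 rect [493.   75.5] [12.1 29.4] 86.3
pics/w_s301.png
```

All three strays show in one wrist view: (689,133), (704,26), (695.5,-131). Picking the first.

arm_command(commands=[[[0.55,0.25,-3.5,0,0,-6.5,130],[0,0,-3.5,0,0,-6.5,130],[0,0,-3,0,0,-6,130],[0,0,-2.5,0,0,0,130],[0,0,-1.5,0,0,0,130],[0,0,-0.5,0,0,0,130],[0,0,0,0,0,0,130],[0,0,0,0,0,0,255],[0,0,0,0,0,0,255],[0,0,0,0,0,0,255]]])

```text
t: 30.98
tool_pos: [691.3, 132.4, 6.3]
ee_rot: [-0.001, 0.987, -0.159, 0.002]
force: [-0.2, -0.3, 0.9]
finger_gap: 0.163
grasp_force: 59.1
```

arm_command(commands=[[[0,0,0,0,0,0,255],[0,0,0,0,0,0,255],[0,0,0,0,0,0,255],[0,0,3,0,0,0,255],[0,0,4,0,0,0,255],[0,0,3,0,0,0,255]]])

```text
t: 31.48
tool_pos: [690.5, 131.8, 106.5]
ee_rot: [-0.001, 0.987, -0.159, 0.001]
force: [0.6, 0.9, 0.6]
finger_gap: 0.16
grasp_force: 59.2
```

arm_command(commands=[[[-1.87,-2.2,0,0,0,1.4,255],[-1.87,-2.2,0,0,0,1.4,255],[-1.87,-2.2,0,0,0,1.4,255],[-1.87,-2.2,0,0,0,1.4,255],[-1.87,-2.2,0,0,0,1.4,255],[-1.87,-2.2,0,0,0,1.4,255],[-1.87,-2.2,0,0,0,1.4,255],[0,0,-3.5,0,0,0,255],[0,0,-3.5,0,0,0,255],[0,0,-2,0,0,0,255]]])

```text
t: 32.32
tool_pos: [557.6, -22.8, 12.3]
ee_rot: [-0.0, 0.997, -0.075, -0.001]
force: [0.1, -0.2, -1.0]
finger_gap: 0.16
grasp_force: 59.2
```

arm_command(commands=[[[0,0,-0.6,0,0,0,255],[0,0,0,0,0,0,255],[0,0,0,0,0,0,255]]])

```text
t: 32.57
tool_pos: [559.8, -22.2, 8.7]
ee_rot: [-0.0, 0.997, -0.074, 0.001]
force: [0.3, -0.3, 0.2]
finger_gap: 0.162
grasp_force: 70.3
```

arm_command(commands=[[[0,0,0,0,0,0,150],[0,0,0,0,0,0,150],[0,0,0,0,0,0,150],[0,0,0.5,0,0,0,130],[0,0,3,0,0,0,130],[0,0,4,0,0,0,130],[3.5,1.2,1,0,0,0,130],[3.5,1.2,1,0,0,0,130],[3.5,1.2,0,0,0,0,130],[3.5,1.2,0,0,0,0,130]]])

```text
t: 33.4
tool_pos: [701.2, 26.5, 105.4]
ee_rot: [-0.001, 0.997, -0.074, 0.002]
force: [0.5, -0.5, 0.1]
finger_gap: 0.491
grasp_force: 0.0
```

arm_command(commands=[[[0,0,0,0,0,0,130],[0,0,0,0,0,0,130],[0,0,0,0,0,0,130]]])

```text
t: 33.65
tool_pos: [698.3, 25.9, 102.7]
ee_rot: [-0.0, 0.997, -0.074, -0.0]
force: [0.1, -0.5, 0.7]
finger_gap: 0.496
grasp_force: 0.0
```

```bash
python3 stray.py
```

```text
[697.9  25.6 102.9] psi -8.5 33.7 0.49156990636301134
px [545. 172.] 764 mid z8 [ 694.7 -137. ] tray 191.0 -95.0 rect [ 696.  -133.4] [28.3 16.3] 65.4
px [323. 193.] 603 mid z8 [703.3  24.8] tray 175.0 66.0 rect [705.2  24.8] [19.1 20.9] 14.9
px [302. 369.] 84 mid z8 [540.7  68. ] tray 8.0 85.0 rect [546.5  65.7] [ 8.3 13.5] 42.7
```

arm_command(commands=[[[0.6,-0.1,-2,0,0,6.5,130],[0,0,-2.5,0,0,6.5,130],[0,0,-2,0,0,6.4,130],[0,0,-2,0,0,4,130],[0,0,-1,0,0,0,130],[0,0,-0.5,0,0,0,130],[0,0,0,0,0,0,130],[0,0,0,0,0,0,255],[0,0,0,0,0,0,255],[0,0,0,0,0,0,255]]])

```text
t: 34.53
tool_pos: [706.4, 24.9, 5.0]
ee_rot: [-0.0, 0.992, 0.13, 0.002]
force: [-0.2, 0.6, 5.6]
finger_gap: 0.208
grasp_force: 59.3
```

arm_command(commands=[[[0,0,0,0,0,0,255],[0,0,0,0,0,0,255],[0,0,0,0,0,0,255],[0,0,3,0,0,0,255],[0,0,4,0,0,0,255],[0,0,3,0,0,0,255]]])

```text
t: 35.03
tool_pos: [705.6, 25.0, 105.2]
ee_rot: [-0.001, 0.992, 0.13, 0.001]
force: [1.1, -0.4, 0.9]
finger_gap: 0.205
grasp_force: 58.7
```

arm_command(commands=[[[-2.28,-1.25,0,0,0,-2.3,255],[-2.28,-1.25,0,0,0,-2.3,255],[-2.28,-1.25,0,0,0,-2.3,255],[-2.28,-1.25,0,0,0,-2.3,255],[-2.28,-1.25,0,0,0,-2.3,255],[-2.28,-1.25,0,0,0,-2.3,255],[-2.28,-1.25,0,0,0,-2.3,255],[-2.28,-1.25,0,0,0,-2.3,255],[-2.28,-1.25,0,0,0,-2.3,255],[-2.28,-1.25,0,0,0,-2.3,255]]])

```text
t: 35.87
tool_pos: [476.1, -100.5, 103.3]
ee_rot: [-0.0, 0.997, -0.071, 0.001]
force: [0.1, -0.9, -0.7]
finger_gap: 0.209
grasp_force: 58.7
```

arm_command(commands=[[[0,0,-3.5,0,0,0,255],[0,0,-3.5,0,0,0,255],[0,0,-1.8,0,0,0,255],[0,0,-0.6,0,0,0,255],[0,0,0,0,0,0,255],[0,0,0,0,0,0,255]]])

```text
t: 36.37
tool_pos: [477.7, -100.2, 9.6]
ee_rot: [-0.0, 0.998, -0.07, 0.001]
force: [0.4, -0.9, -0.0]
finger_gap: 0.21
grasp_force: 58.7
```

arm_command(commands=[[[0,0,-0.1,0,0,0,150],[0,0,0,0,0,0,150],[0,0,0,0,0,0,150],[0,0,0,0,0,0,150],[0,0,0.5,0,0,0,130],[0,0,3,0,0,0,130],[0,0,4,0,0,0,130],[2.3,-0.35,3,0,0,7,130],[2.4,-0.35,2,0,0,7,130],[2.4,-0.35,0,0,0,7,130]]])

```text
t: 37.2
tool_pos: [551.9, -111.3, 139.1]
ee_rot: [0.001, 0.993, 0.116, 0.006]
force: [0.6, -0.4, -0.5]
finger_gap: 0.487
grasp_force: 0.0
```

arm_command(commands=[[[2.4,-0.35,0,0,0,7,130],[2.4,-0.35,0,0,0,7,130],[2.4,-0.35,0,0,0,7,130],[2.4,-0.35,0,0,0,7,130],[2.4,-0.35,0,0,0,7,130],[2.4,-0.35,0,0,0,7,130],[0,-0.35,0,0,0,7,130],[0,0,0,0,0,4,130],[0,0,0,0,0,0,130],[0,0,0,0,0,0,130]]])

```text
t: 38.03
tool_pos: [692.1, -135.0, 133.1]
ee_rot: [-0.001, 0.84, 0.543, -0.0]
force: [0.0, 0.2, 0.0]
finger_gap: 0.489
grasp_force: 0.0
```

```bash
python3 stray.py
```

```text
[ 692.  -135.   133.2] psi 65.8 38.0833 0.4921074221158507
px [28. 29.] 1068 mid z8 [550.6  59.5] tray 19.0 78.0 rect [555.1  55.6] [24.4 27. ] 14.4
px [ 4. 87.] 136 mid z8 [508.   35.1] tray -19.0 48.0 rect [513.   31.3] [14.2  8.4] 48.6
px [ 29. 106.] 940 mid z8 [515.9  16.1] tray -9.0 30.0 rect [520.5  13.6] [29.1 20.9] 10.6
px [102. 128.] 700 mid z8 [556.7 -20.4] tray 37.0 -0.0 rect [560.  -20.8] [16.7 28. ] 81.5
px [ 42. 172.] 883 mid z8 [490.  -29.6] tray -28.0 -19.0 rect [495.2 -30.6] [24.9 26.1] 62.3
px [324. 189.] 450 mid z8 [ 694.6 -137.8] tray 191.0 -96.0 rect [ 694.7 -135.9] [22.2 15.6] 65.7
px [ 77. 249.] 669 mid z8 [472.9 -98.5] tray -34.0 -89.0 rect [478.1 -98. ] [24.  28.1] 82.5
```

arm_command(commands=[[[0.25,-0.2,-3,0,0,0,130],[0,0,-3.5,0,0,0,130],[0,0,-3,0,0,0,130],[0,0,-2.2,0,0,0,130],[0,0,-1,0,0,0,130],[0,0,-0.3,0,0,0,130],[0,0,0,0,0,0,130],[0,0,0,0,0,0,255],[0,0,0,0,0,0,255],[0,0,0,0,0,0,255]]])

```text
t: 38.92
tool_pos: [696.1, -137.4, 5.5]
ee_rot: [0.001, 0.839, 0.544, 0.002]
force: [0.1, 0.2, 6.7]
finger_gap: 0.156
grasp_force: 59.9
```

arm_command(commands=[[[0,0,0,0,0,0,255],[0,0,0,0,0,0,255],[0,0,0,0,0,0,255],[0,0,3,0,0,0,255],[0,0,4,0,0,0,255],[0,0,4,0,0,0,255]]])

```text
t: 39.42
tool_pos: [693.9, -136.9, 113.5]
ee_rot: [-0.002, 0.839, 0.544, -0.001]
force: [0.5, -0.9, 0.3]
finger_gap: 0.161
grasp_force: 59.1
```

arm_command(commands=[[[-2.63,0.48,0,0,0,0,255],[-2.63,0.48,0,0,0,0,255],[-2.63,0.48,0,0,0,0,255],[-2.63,0.48,0,0,0,0,255],[-2.63,0.48,0,0,0,0,255],[-2.63,0.48,0,0,0,0,255],[0,0,-3.5,0,0,0,255],[0,0,-3.5,0,0,0,255],[0,0,-2.5,0,0,0,255],[0,0,-0.8,0,0,0,255]]])

```text
t: 40.25
tool_pos: [534.4, -107.7, 9.0]
ee_rot: [-0.003, 0.839, 0.544, -0.002]
force: [-17.2, 5.0, 70.8]
finger_gap: 0.167
grasp_force: 67.5
```

arm_command(commands=[[[0,0,0,0,0,0,255],[0,0,0,0,0,0,255],[0,0,0,0,0,0,255]]])

```text
t: 40.5
tool_pos: [537.7, -108.4, 10.9]
ee_rot: [-0.0, 0.839, 0.544, 0.001]
force: [0.6, 0.0, -0.4]
finger_gap: 0.161
grasp_force: 59.1
```

arm_command(commands=[[[0,0,0,0,0,0,150],[0,0,0,0,0,0,150],[0,0,0,0,0,0,150],[0,0,0,0,0,0,150],[0,0,0.5,0,0,0,130],[0,0,3,0,0,0,130],[0,0,4,0,0,0,130],[0,0,4,0,0,0,0],[-2,-2,4,0,0,0,0],[-2,-2,4,0,0,0,0]]])

```text
t: 41.33
tool_pos: [503.0, -142.1, 195.5]
ee_rot: [-0.0, 0.838, 0.545, 0.001]
force: [0.6, -1.0, -0.1]
finger_gap: 0.892
grasp_force: 0.0
```

arm_command(commands=[[[-2,-3,1,0,0,0,0],[-2,-3,1,0,0,0,0],[-2,-3,1,0,0,0,0],[-2,-3,1,0,0,0,0],[-1,-3,0,0,0,0,0],[0,-3,0,0,0,0,0],[0,-2,0,0,0,0,0],[0,0,0,0,0,0,0],[0,0,0,0,0,0,0]]])

```text
t: 42.08
tool_pos: [412.5, -342.8, 233.1]
ee_rot: [-0.001, 0.84, 0.543, 0.0]
force: [-0.0, 0.3, -0.7]
finger_gap: 0.996
grasp_force: 0.0
```

```bash
python3 look.py f1
python3 - <<'E'
from m2 import *
C=np.array([520,-15.]);ex=np.array([.989,-.146]);ey=np.array([.146,.989])
a,M,K=grab("scene","fs.png");b=cv2.imread("pics/f1.png")
for c,A,m in comps(a,(45,90,25),(85,255,255),8):
    P=pt(*c,13,M,K)[:2]
    if 350<P[0]<720 and -220<P[1]<420: print(c.round(0),A,"tray",round((P-C)@ex),round((P-C)@ey))
cv2.imwrite("pics/f.png",np.hstack([cv2.resize(a[100:330,220:450],(400,400)),cv2.resize(b[100:400,190:480],(400,400))]))
E
```

```text
[ 412.6 -341.9  233. ] tilt 0.1 gap 1.005 t 42.1333
[277. 197.] 41 tray -40 115 world [497. 104.]
[307. 201.] 53 tray 27 76 world [557.  56.]
[280. 209.] 41 tray -45 73 world [486.  64.]
[291. 212.] 69 tray -24 53 world [504.  41.]
[302. 218.] 70 tray -7 25 world [517.  11.]
[324. 222.] 44 tray 37 -6 world [556. -27.]
[302. 234.] 58 tray -24 -21 world [493. -33.]
lip px [247. 325.] ends [256. 348.] [257. 303.] z [ 283. -284.  208.]
[313. 189.] 41 tray -33 -87
[296. 198.] 42 tray 31 -89
[324. 205.] 44 tray -25 -18
[310. 219.] 45 tray 37 1
[328. 218.] 50 tray -7 30
[337. 220.] 40 tray -27 51
[347. 224.] 45 tray -45 80
[328. 234.] 50 tray 22 75
[354. 235.] 41 tray -39 121
```

View pics/f.png

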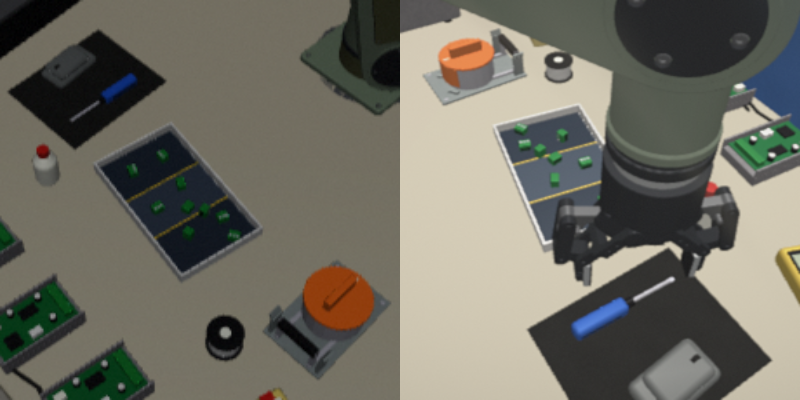

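Run:
```python
import cv2,numpy as np
a=cv2.imread("pics/p9.png");h=cv2.cvtColor(a,cv2.COLOR_BGR2HSV)[95:140,195:262]
print("greenish px", int(((h[...,0]>40)&(h[...,0]<90)&(h[...,1]>60)).sum()))
b=cv2.imread("pics/d0.png") 
for f in ("p6","p7","p8","p9","p3","p5"):
    im=cv2.imread(f"pics/{f}.png").astype(int); g=(im[...,1]>im[...,0]+10)&(im[...,1]>im[...,2]+10)
    print(f, g[100:260,200:355].sum(), g[95:140,195:262].sum())
```

```text
greenish px 0
p6 458 0
p7 419 0
p8 461 0
p9 472 0
p3 253 0
p5 388 0
```

```bash
python3 -c "
from rig import ticket
print(ticket.job_done())"
```

```text
the job is handed in; nothing more can be done
None
```

I handed the job in at about 42 s of the 192 s allowed. The final pictures show nine blocks on the tray floor, split 4, 3 and 2 over the fields, with the cap shut, the shaker docked and the screwdriver on the mat. No result came back, and I could only judge the tin empty by eye: no green showed through the spout before I shut the cap.

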